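# Dead-weight check of the spring tester

## Robot

A 7-joint arm with a two-finger parallel gripper is mounted at the origin on a cart in front of the work surface, level with it; the furniture and walls round the work are solid. World frame = base frame: x ahead of the robot, y to its left, z up, the work surface at z = 0. Lengths are in m, angles in rad, forces in N, time in s.
With the tool pointing down it reaches from about 0.4 to 0.85 m from the base axis. Payload 10.4 kg.
Tool frame: the origin (TCP) lies at the very end of the fingers, on their centre line; the grasp point (between the pads) lies 19 mm behind it; z points along the fingers, y is the line along which they close (so a half turn about z gives the same grasp; the last joint's range is limited). The gripper opens to 87 mm and grips with 3 to 60 N. Pads are 19 mm wide; open, the fingers measure 117 mm over their backs; the gripper's body (75 mm by 190 mm) begins 51 mm behind the grasp point.
Start: joints at [-1.202, 0.332, -0.065, 1.46, 0.022, 1.35, -0.088], TCP at [0.239, 0.578, 0.223] pointing down, gripper open.
Joint ranges: [-2.6, 2.6], [-0.5, 2.12], [-1.47, 1.34], [0.16, 2.42], [-1.27, 4.41], [0.06, 2.06], [-2.6, 2.6]. Speed limits (rad/s): [2.22, 2.22, 2.79, 2.79, 3.14, 3.14, 3.14].

## Interface

Orientations are given as a unit quaternion [w, x, y, z].
In Python, from bench import ctrl gives the robot as it stands.
- The arm moves only by the shell command python3 -m jog 'ROWS' [FORCE]. ROWS is JSON, one flat list of numbers, 7 for each row, row after row: the turn, a rotation vector about the tool's x, y, z in degrees, then the shift along the tool's x, y, z in cm, then the closure, from -1 (fully open) to 1 (shut). In form: [ax, ay, az, tx, ty, tz, jaw, ax, ay, az, tx, ty, tz, jaw, ...]. A call has 1 to 20 rows; each row shifts and turns the commanded pose from where the row before left it, along the tool's axes as they then stand; what a row does not reach is not made up. A row lasts 1/8 s, in which the tool goes at most 62.5 mm and 10.7 degrees, less where a joint would pass 70% of its speed; a pose out of reach is approached as far as the arm can. A call with a gripper value outside its range is refused whole. The fingers move at their own pace and stop on an object; FORCE is the grip in N (left out, the last holds). Time passes only in rows, so rows that do not move let the fingers close. It gives the time, the measured TCP pose, the force, the opening and the grip force at its end, in the units of the state.
- ctrl.get_obs(): the state, without advancing time (a new reading comes with each control period).
- ctrl.read_camera(name): name is "scene" or "top" or "wrist"; returns a dict with "color" (480x640x3 uint8, red, green, blue), "depth" (480x640 float32, m along the optical axis (not along the pixel's ray), 0 where there is no reading), "fovy" (degrees; the focal length in pixels is half the picture's height over the tangent of half this angle, whatever the lens; pixels are square), "cx", "cy" (the principal point, pixels), "rvec" (rotation vector, rad) and "tvec" (3), from world to camera coordinates, as OpenCV has them. Camera axes: x right, y down, z forward; pixel columns grow to the right and rows downward; lengths in m; the calibration is good to about 2 mm. The wrist camera is an equidistant fisheye: a pixel r from the principal point sees the ray r / f radians off the axis. A picture is of the moment at which its call begins.
- ctrl.sign_off(): hands the job in; it is judged then, once.
The state is a dict: "clock": time; "joint_positions": joint angles; "dq": joint speeds; "tau": joint torques, N m; "tcp_pos": TCP position; "ee_rot": TCP orientation; "wrist_force": force on the tool from outside, world axes, zero at the start; "moment": the same for the moment, N m; "grip_width": finger opening in m; "grip_force": force on a finger pad.
Only numpy, scipy, OpenCV 4.12 (cv2) and the standard library are available. Lean on these libraries where they do the work, as an engineer would, in place of code of your own. Each camera call takes 0.05 s, during which the arm holds its last target. There are 200 camera calls.

## Task

Check the spring tester at the load marked by its limit clip: take the two of the three eye weights that together bring the red pointer to rest inside the clip's green window, and hang both by their eyes on the tester's hook. The third weight stays in its rack. Let the spring down gently, never onto its bottom stop, and leave the clip and everything else on the bench where it is.

Things in the scene. Friction and masses are not known exactly. Their poses are not given: they have to be found in the camera images.
- tester: Spring tester fixed on the bench. Origin on the bench below the middle of its hook bar; x to its column, y to its scale side. Base plate x -65 to 137, y +-85, 12 mm thick; column 34x34 at x 110; jib at z 508; spring barrel, 44 across, right above the hook (z 381 to 500): reach the hook from the front (-x), below the barrel. Scale plate: x 8 to 60, y 46, z 245 to 395, facing +y.
- hook (a joint): Downward travel of the sprung hook, m: 0 unloaded (upper stop), 0.100 at the bottom stop. Spring 109 N/m, so it goes down 9 mm for every 100 g hung on it; damped, settles in about 1 s.
- hook_bar (a point): Middle of the hook's level bar (8 mm round steel, 281 mm above the bench unloaded); axes as the tester's. It runs along x from -18 to +24 mm; the front end turns up at 45 degrees to a tip at x -27, z +9; the shank rises at x +30 to z +46, then leans forward to the barrel. Two weights hang here one behind the other, e.g. at x +14 and -5.
- pointer (a point): Tip of the red pointer in front of the scale, carried by the hook (always 86 mm higher than the bar); axes as the tester's.
- window (a point): Middle of the green window of the black limit clip on the scale edge; the window is 12 mm high. The clip stays where it has been set; it is not to be moved.
- rack: Blue steel rack fixed on the bench, 150x300 mm, with three ribs (24 wide) sloping back at 45 degrees at y -95, 0 and 95 mm. A weight lies back-down on each, eye up and to the rear, its lower end in a toe with 12 mm side lips, at x -45, z 22 mm. Origin on the bench under its middle; x points to the rear, the way the weights lean.
- yellow_weight: Eye weight, 300 g (true), one brass stud: steel strap 46 wide (y), 7 thick, 169 mm long, round top with a 30 mm eye; the lower 28 mm is yellow and 14 thick, to the front. Origin: middle of the lower end, on the flat back face; z runs along the strap to the eye (centre at z 146), x out of the back (strap: x -7 to 0). In the rack z leans 45 degrees to the rack's x; hung, z is vertical.
- yellow_weight_eye (a point): Centre of the yellow weight's eye (hole 30 mm, through along the weight's x). Hung on the bar it comes to rest 11 mm below the bar's centre line.
- green_weight: Eye weight, 400 g (true), two brass studs: steel strap 46 wide (y), 7 thick, 169 mm long, round top with a 30 mm eye; the lower 52 mm is green and 14 thick, to the front. Origin: middle of the lower end, on the flat back face; z runs along the strap to the eye (centre at z 146), x out of the back (strap: x -7 to 0). In the rack z leans 45 degrees to the rack's x; hung, z is vertical.
- green_weight_eye (a point): Centre of the green weight's eye (hole 30 mm, through along the weight's x). Hung on the bar it comes to rest 11 mm below the bar's centre line.
- red_weight: Eye weight, 500 g (true), three brass studs: steel strap 46 wide (y), 7 thick, 169 mm long, round top with a 30 mm eye; the lower 78 mm is red and 14 thick, to the front. Origin: middle of the lower end, on the flat back face; z runs along the strap to the eye (centre at z 146), x out of the back (strap: x -7 to 0). In the rack z leans 45 degrees to the rack's x; hung, z is vertical.
- red_weight_eye (a point): Centre of the red weight's eye (hole 30 mm, through along the weight's x). Hung on the bar it comes to rest 11 mm below the bar's centre line.
- wash_bottle: Bystander: white wash bottle with blue cap and bent spout, 60x75x151 mm; origin at the centre of its underside.
- tape_roll: Bystander: brown tape roll lying flat, 70 mm across, 19 high; origin at the centre of its underside.
- timer: Bystander: small white bench timer, 60x62x23 mm; origin at the centre of its underside.
- grease_tin: Bystander: green-lidded tin, 70 mm across, 28 high; origin at the centre of its underside.
- label_roll_a: Bystander: roll of yellow labels lying flat, 72 mm across, 46 high; origin at the centre of its underside.
- module4: Bystander: white relay module, 46x72x32 mm; origin at the centre of its underside.
- torch: Bystander: black torch lying down, 106 mm long; origin at the centre of its underside.

How it is judged:
On the way:
1. one weight hangs by its eye on the hook and has been let go (((x of yellow_weight_eye in the frame of hook_bar between -0.024 and 0.03 m and y of yellow_weight_eye in the frame of hook_bar between -0.014 and 0.014 m and z of yellow_weight_eye in the frame of hook_bar between -0.018 and -0.004 m and angle between yellow_weight's own z axis and vertical below 0.2 rad) or (x of green_weight_eye in the frame of hook_bar between -0.024 and 0.03 m and y of green_weight_eye in the frame of hook_bar between -0.014 and 0.014 m and z of green_weight_eye in the frame of hook_bar between -0.018 and -0.004 m and angle between green_weight's own z axis and vertical below 0.2 rad) or (x of red_weight_eye in the frame of hook_bar between -0.024 and 0.03 m and y of red_weight_eye in the frame of hook_bar between -0.014 and 0.014 m and z of red_weight_eye in the frame of hook_bar between -0.018 and -0.004 m and angle between red_weight's own z axis and vertical below 0.2 rad)) and value of joint hook above 0.02 m and contact force between the fingers and anything else below 0.2 N), for 0.2 s.
At the end, for the whole second after the job is handed in: Two weights hang upright (within 0.2 rad) by their eyes on the level bar of the hook, at rest; the third lies in the rack; the pointer rests within 6 mm of the middle of the green window ((((x of yellow_weight in the frame of rack between -0.06 and -0.03 m and z of yellow_weight in the frame of rack between 0.012 and 0.034 m and y of yellow_weight in the frame of rack between -0.11 and 0.11 m and angle between yellow_weight's own z axis and vertical between 0.65 and 0.92 rad) and (x of green_weight_eye in the frame of hook_bar between -0.024 and 0.03 m and y of green_weight_eye in the frame of hook_bar between -0.014 and 0.014 m and z of green_weight_eye in the frame of hook_bar between -0.018 and -0.004 m and angle between green_weight's own z axis and vertical below 0.2 rad) and (x of red_weight_eye in the frame of hook_bar between -0.024 and 0.03 m and y of red_weight_eye in the frame of hook_bar between -0.014 and 0.014 m and z of red_weight_eye in the frame of hook_bar between -0.018 and -0.004 m and angle between red_weight's own z axis and vertical below 0.2 rad)) or ((x of yellow_weight_eye in the frame of hook_bar between -0.024 and 0.03 m and y of yellow_weight_eye in the frame of hook_bar between -0.014 and 0.014 m and z of yellow_weight_eye in the frame of hook_bar between -0.018 and -0.004 m and angle between yellow_weight's own z axis and vertical below 0.2 rad) and (x of green_weight in the frame of rack between -0.06 and -0.03 m and z of green_weight in the frame of rack between 0.012 and 0.034 m and y of green_weight in the frame of rack between -0.11 and 0.11 m and angle between green_weight's own z axis and vertical between 0.65 and 0.92 rad) and (x of red_weight_eye in the frame of hook_bar between -0.024 and 0.03 m and y of red_weight_eye in the frame of hook_bar between -0.014 and 0.014 m and z of red_weight_eye in the frame of hook_bar between -0.018 and -0.004 m and angle between red_weight's own z axis and vertical below 0.2 rad)) or ((x of yellow_weight_eye in the frame of hook_bar between -0.024 and 0.03 m and y of yellow_weight_eye in the frame of hook_bar between -0.014 and 0.014 m and z of yellow_weight_eye in the frame of hook_bar between -0.018 and -0.004 m and angle between yellow_weight's own z axis and vertical below 0.2 rad) and (x of green_weight_eye in the frame of hook_bar between -0.024 and 0.03 m and y of green_weight_eye in the frame of hook_bar between -0.014 and 0.014 m and z of green_weight_eye in the frame of hook_bar between -0.018 and -0.004 m and angle between green_weight's own z axis and vertical below 0.2 rad) and (x of red_weight in the frame of rack between -0.06 and -0.03 m and z of red_weight in the frame of rack between 0.012 and 0.034 m and y of red_weight in the frame of rack between -0.11 and 0.11 m and angle between red_weight's own z axis and vertical between 0.65 and 0.92 rad))) and z of pointer in the frame of window between -0.006 and 0.006 m and velocity of joint hook between -0.01 and 0.01 m/s and linear speed of each of yellow_weight, green_weight, red_weight below 0.05 m/s); the robot touches nothing.
It fails at once if the hook is driven to its bottom stop (more than 97 mm down) (value of joint hook above 0.097 m).
It fails at once if the limit clip is shifted by more than 3 mm (distance of window from where it was at the start of the episode above 0.003 m).
It fails at once if the hook is jerked down faster than 0.5 m/s (velocity of joint hook above 0.5 m/s).
It fails at once if a bystander is moved by more than 20 mm (distance of any of wash_bottle, tape_roll, timer, grease_tin, label_roll_a, module4, torch from where it was at the start of the episode above 0.02 m).
It also fails if it takes over 72 s, if anything falls off the work surface, if the arm or the gripper's body presses on something with over 40 N, if the wrist force passes 120 N, or if a joint passes its speed limit or range.

## Working session

There is one attempt and no reset: what is moved stays moved. The work goes in short steps, Python scripts to look and compute and a shell command to move; the robot and the scene stay as the last step left them, time stands still between calls to the robot, and variables do not carry over. Pictures are saved under pics/ and viewed, at most 10 in all, crops included, and the job is handed in when it is done.

```bash
ls; mkdir -p pics
cat > h.py <<'E'
import numpy as np, cv2
from bench import ctrl
from scipy.spatial.transform import Rotation as R
def cam(n):
    c=ctrl.read_camera(n); c['R']=cv2.Rodrigues(np.array(c['rvec'],float))[0]; c['t']=np.array(c['tvec'],float)
    c['f']=240/np.tan(np.radians(c['fovy'])/2); return c
def cloud(c):
    v,u=np.mgrid[:480,:640]; d=c['depth']
    p=np.stack([(u-c['cx'])/c['f']*d,(v-c['cy'])/c['f']*d,d],-1)
    return (p-c['t'])@c['R']
def proj(c,P):
    q=np.atleast_2d(P)@c['R'].T+c['t']; return q[:,:2]/q[:,2:]*c['f']+[c['cx'],c['cy']]
def save(c,n,crop=None,s=1):
    im=c['color'][...,::-1]
    if crop: x0,x1,y0,y1=crop; im=im[y0:y1,x0:x1]
    cv2.imwrite('pics/'+n,cv2.resize(im,None,fx=s,fy=s,interpolation=cv2.INTER_CUBIC))
E
python3 - <<'E'
from h import *
import pickle
S={n:cam(n) for n in('scene','top')}
pickle.dump(S,open('s.pkl','wb'))
for n in S: save(S[n],n+'.png'); print(n,S[n]['f'],-S[n]['R'].T@S[n]['t'],S[n]['R'][2])
print(ctrl.get_obs())
E
```

```text
pics
scene 534.8695665518001 [-0.01254758 -1.07191841  1.07850574] [ 0.38663692  0.7123216  -0.58575578]
top 536.5930911981837 [ 0.39966731 -0.07865503  2.03857295] [ 0.0878131   0.01300316 -0.9960521 ]
{'clock': 0.1, 'joint_positions': array([-1.20159784,  0.33278446, -0.06472378,  1.46084316,  0.02158694,
        1.3498732 , -0.08852886]), 'dq': array([ 0.00037212, -0.00141532,  0.00080767, -0.00262239, -0.0005516 ,
        0.00060381,  0.00245024]), 'tau': array([ 1.59996518e-03, -6.24533772e+01,  2.50998361e-02, -3.90721893e+01,
       -6.13227580e-02,  3.64437012e-02,  1.84545047e-05]), 'tcp_pos': array([0.2385152 , 0.57733955, 0.22185543]), 'ee_rot': array([-1.01708148e-04,  1.94643879e-01,  9.80873790e-01, -5.98099101e-04]), 'wrist_force': array([-0.60431238,  0.73691473, -0.62301423]), 'moment': array([-0.03617487, -0.07715702,  0.03381449]), 'grip_force': 0.0, 'grip_width': 0.08719618389297511}
```

View pics/scene.png

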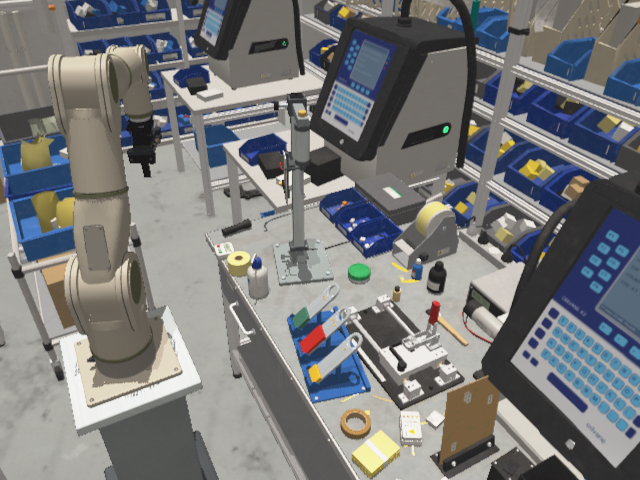

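View pics/top.png

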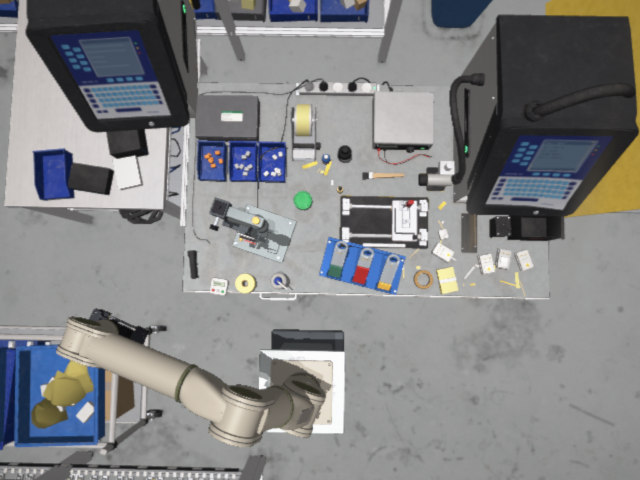

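Run:
```python
from h import *
import pickle
S=pickle.load(open('s.pkl','rb'))
save(S['scene'],'t1.png',(240,360,90,290),3)
a=cv2.resize(S['top']['color'][190:300,190:310],None,fx=5,fy=5,interpolation=cv2.INTER_CUBIC)
save(S['top'],'t2.png',(190,410,190,300),3.6)
```

```text
(no output)
```

View pics/t1.png

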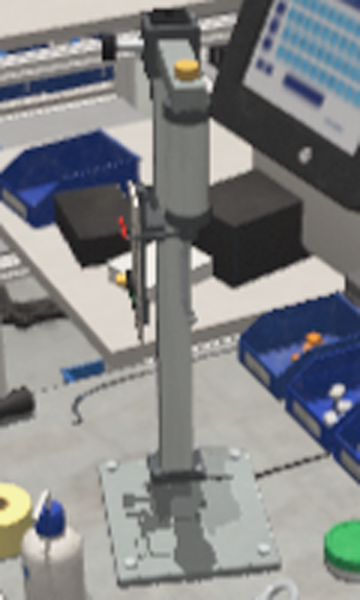

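View pics/t2.png

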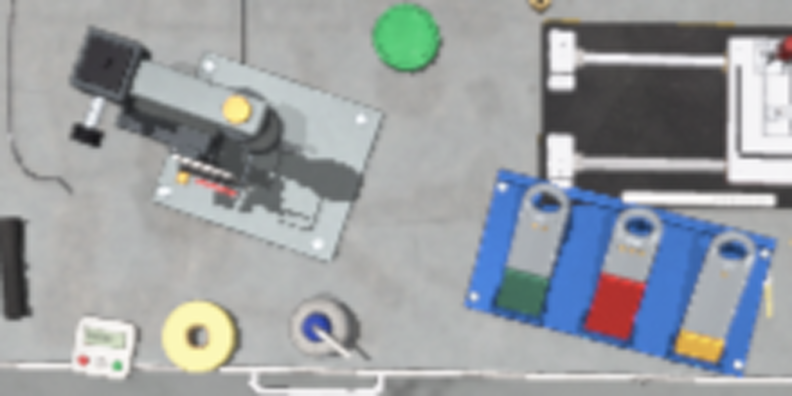

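Run:
```python
from h import *
import pickle
S=pickle.load(open('s.pkl','rb')); c=S['top']
from scipy.optimize import least_squares
def back(px,z):
    px=np.atleast_2d(px); r=np.c_[(px-[c['cx'],c['cy']])/c['f'],np.ones(len(px))]@c['R']; o=-c['R'].T@c['t']
    return o+r*((z-o[2])/r[:,2])[:,None]
def fit(px,loc,z):
    W=back(np.array(px)/3.6+190-0.4,z)[:,:2]; loc=np.array(loc)
    f=lambda p:((loc@np.array([[np.cos(p[2]),np.sin(p[2])],[-np.sin(p[2]),np.cos(p[2])]])+p[:2])-W).ravel()
    best=min((least_squares(f,[*W.mean(0),a]) for a in(0,1.5,3,-1.5)),key=lambda r:r.cost)
    return best.x,np.sqrt(2*best.cost/len(px))
# tester corners: near-left(back) etc
print('tester',fit([(205,52),(384,110),(333,262),(153,203)],[(137,-85),(-65,-85),(-65,85),(137,85)] and np.array([(137,-85),(-65,-85),(-65,85),(137,85)])/1000,0.012))
for z in(0.0,0.006): print('rack',fit([(500,169),(778,240),(742,375),(466,306)],np.array([(75,150),(75,-150),(-75,-150),(-75,150)])/1000,z))
P=cloud(c)
for n,(u,v) in dict(g=(542,240),r=(632,262),y=(728,280),gp=(490,185)).items():
    u=int(u/3.6+190);v=int(v/3.6+190); print(n,P[v,u])
for n,(u,v) in dict(ge=(545,205),re=(637,228),ye=(732,253)).items(): 
    p=back(np.array([u,v])/3.6+190-.4,0.13); print(n,p)
w=cam('wrist'); save(w,'w1.png'); print(w['f'],-w['R'].T@w['t'],w['R'][2])
sc=S['scene']; Q=cloud(sc); print(Q[158:200:3,277:290:2].round(3)[:,:,2])
```

```text
tester (array([0.57751069, 0.11701102, 1.27495368]), np.float64(0.0010983367169016163))
rack (array([ 0.47422596, -0.22269117, -0.22897006]), np.float64(0.001700098885229875))
rack (array([ 0.47400652, -0.22226724, -0.22897006]), np.float64(0.001850505505414757))
g [ 0.50188756 -0.13500415  0.1050939 ]
r [ 0.48195965 -0.22495764  0.10970147]
y [ 0.46624862 -0.32256685  0.10441078]
gp [ 0.56366138 -0.08373579 -0.00168108]
ge [[ 0.53435725 -0.13720038  0.13      ]]
re [[ 0.51345515 -0.22846525  0.13      ]]
ye [[ 0.49070722 -0.32241512  0.13      ]]
371.64829954431775 [0.16894114 0.60646921 0.38344113] [ 0.25149279 -0.1059707  -0.96204033]
[[ 9.000e-03  7.000e-03  8.000e-03  3.690e-01  3.940e-01  3.810e-01
   3.570e-01]
 [ 1.100e-02  6.000e-03  7.000e-03  4.000e-03  3.880e-01  3.710e-01
   3.550e-01]
 [ 9.000e-03  8.000e-03  7.000e-03  1.200e-02  3.780e-01  3.620e-01
   3.570e-01]
 [ 1.100e-02  1.200e-02  3.690e-01  5.000e-03  3.680e-01  3.530e-01
   3.500e-01]
 [ 2.000e-03 -1.000e-03 -5.000e-03  3.650e-01  3.580e-01  3.410e-01
   3.390e-01]
 [-1.300e-02 -1.500e-02 -1.200e-02 -2.100e-02  3.490e-01  3.310e-01
  -1.000e-02]
 [-2.700e-02 -1.200e-02 -1.100e-02 -5.000e-03  3.350e-01  3.220e-01
  -1.400e-02]
 [-1.400e-02 -1.800e-02 -1.300e-02 -1.200e-02  3.280e-01  3.110e-01
  -6.000e-03]
 [-3.200e-02  2.870e-01  2.870e-01  2.970e-01  3.150e-01  3.010e-01
  -1.000e-02]
 [-4.000e-02  2.820e-01  2.800e-01  2.940e-01  2.980e-01  2.930e-01
  -1.300e-02]
 [-4.700e-02 -3.700e-02 -4.100e-02  2.770e-01  2.930e-01  2.850e-01
  -2.400e-02]
 [-4.200e-02 -4.000e-02 -3.700e-02 -4.100e-02  2.790e-01  2.710e-01
   2.710e-01]
 [-4.100e-02 -4.200e-02 -3.900e-02 -4.000e-02  2.640e-01  2.600e-01
   1.079e+00]
 [-3.200e-02  1.079e+00 -3.800e-02 -4.400e-02  2.540e-01  2.710e-01
   2.490e-01]]
```

View pics/w1.png

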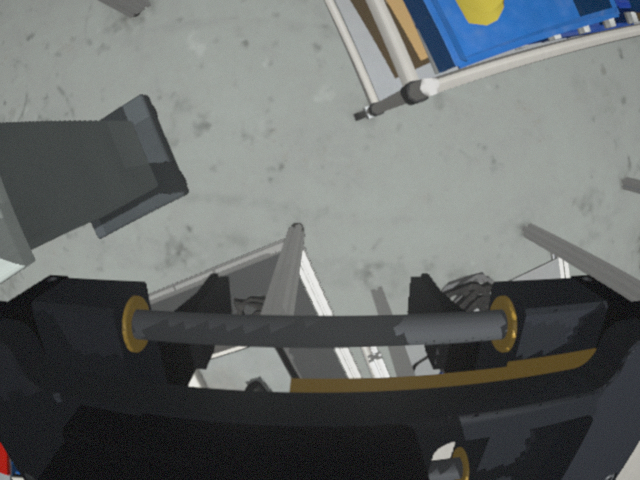

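Run:
```python
from h import *
import pickle
S=pickle.load(open('s.pkl','rb'))
o=np.array([.4741,-.2225,0]);M=R.from_euler('z',-.229).as_matrix()
for n in('top','scene'):
    Q=(cloud(S[n])-o)@M
    m=(abs(Q[...,0])<.12)&(abs(Q[...,1])<.17)&(Q[...,2]>-.03)&(Q[...,2]<.2)
    for y0 in(95,0,-95):
        k=m&(abs(Q[...,1]-y0/1000)<.006)
        q=Q[k]; q=q[np.argsort(q[:,0])]
        print(n,y0,(q[::max(1,len(q)//14)]*1000).round().astype(int)[:,[0,2]].tolist())
        k=m&(abs(Q[...,1]-y0/1000)<.045)&(Q[...,2]-Q[...,0]>.055)&(Q[...,2]>.05)
        if k.sum(): print('  y range',np.percentile(Q[k][:,1],[2,50,98]).round(3), k.sum())
print(np.median(((cloud(S['top'])-o)@M)[265:270,322:326].reshape(-1,3),0))
```

```text
top 95 [[-120, 6], [-102, -8], [-86, -6], [-70, 28], [-55, 44], [-39, 59], [-24, 62], [-10, 80], [6, 95], [21, 114], [42, 8], [55, 3], [72, 24], [86, 43], [103, 42]]
  y range [0.076 0.097 0.119] 355
top 0 [[-113, 4], [-96, 5], [-81, 0], [-65, 37], [-49, 49], [-32, 72], [-18, 86], [-2, 95], [12, 102], [26, 119], [50, 12], [57, 148], [82, 9], [99, 14], [113, 31]]
  y range [-0.019  0.003  0.025] 363
top -95 [[-93, -7], [-79, 6], [-64, 35], [-50, 48], [-36, 56], [-22, 68], [-7, 83], [7, 101], [21, 112], [45, 2], [54, 155], [77, -5], [92, 2], [108, 10], [118, 18]]
  y range [-0.115 -0.092 -0.07 ] 352
scene 95 [[-119, -1], [-96, -2], [-77, 33], [-61, 40], [-43, 63], [-33, 4], [-22, 69], [-14, 74], [-6, 87], [1, 38], [10, 59], [25, 112], [57, 142], [78, 34]]
  y range [0.072 0.092 0.119] 606
scene 0 [[-117, -23], [-102, 1], [-81, 0], [-67, 38], [-51, 53], [-36, 3], [-27, 77], [-18, 5], [-5, 4], [0, 96], [8, 99], [19, 112], [55, 140], [100, 11], [114, 37]]
  y range [-0.023 -0.004  0.023] 715
scene -95 [[-96, -2], [-78, 3], [-61, 36], [-40, 8], [-30, 7], [-18, 3], [-6, 2], [0, 8], [12, 101], [23, 114], [39, 7], [58, 7], [83, -2], [103, 13], [119, 65]]
  y range [-0.118 -0.097 -0.071] 756
[-0.04275605  0.14018728  0.00484825]
```

Run:
```python
from h import *
import pickle
S=pickle.load(open('s.pkl','rb'))
o=np.array([.5775,.117,0]);M=R.from_euler('z',1.275).as_matrix()
def w(P,o,a): return P/1000.@R.from_euler('z',a).as_matrix().T+o
ims=[]
for n,cr in(('top',(190,410,190,300)),('scene',(230,390,90,410))):
    c=S[n]; Q=(cloud(c)-o)@M*1000
    for lo,hi in((390,495),(500,530),(5,20)):
        k=(abs(Q[...,0])<(40 if lo<500 else 160))&(abs(Q[...,1])<(40 if lo>100 and lo<500 else 100))&(Q[...,2]>lo)&(Q[...,2]<hi)
        if lo==5 and n=='top': k&=True
        q=Q[k]; print(n,lo,len(q),np.percentile(q,[2,50,98],axis=0).round().tolist() if len(q) else '')
    s=3.6 if n=='top' else 2
    im=np.ascontiguousarray(cv2.resize(c['color'][cr[2]:cr[3],cr[0]:cr[1],::-1],None,fx=s,fy=s,interpolation=cv2.INTER_CUBIC))
    def dr(P,oo,a,col):
        p=((proj(c,w(np.array(P,float),oo,a))-[cr[0],cr[2]]+.5)*s).astype(np.int32); cv2.polylines(im,[p],False,col,1)
    b=[(137,-85,12),(-65,-85,12),(-65,85,12),(137,85,12),(137,-85,12)]; dr(b,o,1.275,(0,0,255))
    t=np.linspace(0,6.28,25); dr(np.c_[22*np.cos(t),22*np.sin(t),0*t+500],o,1.275,(0,0,255)); dr(np.c_[22*np.cos(t),22*np.sin(t),0*t+381],o,1.275,(0,0,255))
    dr([(8,46,245),(60,46,245),(60,46,395),(8,46,395),(8,46,245)],o,1.275,(0,255,0))
    r=np.array([.4741,-.2225,0]); dr([(75,150,0),(75,-150,0),(-75,-150,0),(-75,150,0),(75,150,0)],r,-.229,(0,0,255))
    r2=r+np.array([np.cos(-.229),np.sin(-.229),0])*-.014
    e=.70711
    for y in(95,0,-95):
        for oo,col in((r2,(0,255,255)),(r,(255,0,255))):
            f=lambda yy,z,x:(-45+z*e+x*e,y+yy,22+z*e-x*e)
            dr([f(-23,0,-14),f(23,0,-14),f(23,146,-7),f(0,169,-7),f(-23,146,-7),f(-23,0,-14)],oo,-.229,col)
            if oo is r2: dr([f(15*np.cos(a),146+15*np.sin(a),-7) for a in t],oo,-.229,col)
    ims.append(im); cv2.imwrite(f'pics/o_{n}.png',im)
```

```text
top 390 68 [[-19.0, -15.0, 391.0], [-13.0, 11.0, 413.0], [11.0, 22.0, 493.0]]
top 500 547 [[-17.0, -19.0, 501.0], [58.0, 6.0, 520.0], [129.0, 61.0, 529.0]]
top 5 748 [[-39.0, -84.0, 5.0], [-1.0, 6.0, 12.0], [38.0, 86.0, 19.0]]
scene 390 519 [[-22.0, -17.0, 391.0], [-14.0, 4.0, 442.0], [0.0, 20.0, 493.0]]
scene 500 469 [[-22.0, -25.0, 501.0], [70.0, 10.0, 518.0], [113.0, 61.0, 528.0]]
scene 5 829 [[-38.0, -80.0, 6.0], [0.0, 3.0, 11.0], [38.0, 84.0, 17.0]]
```

View pics/o_top.png

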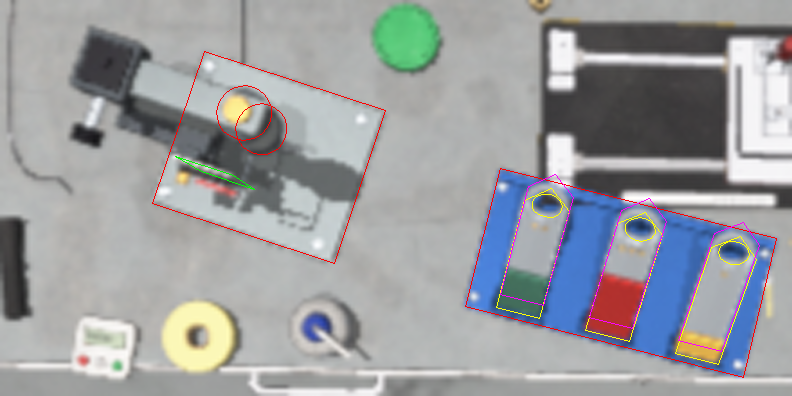

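View pics/o_scene.png

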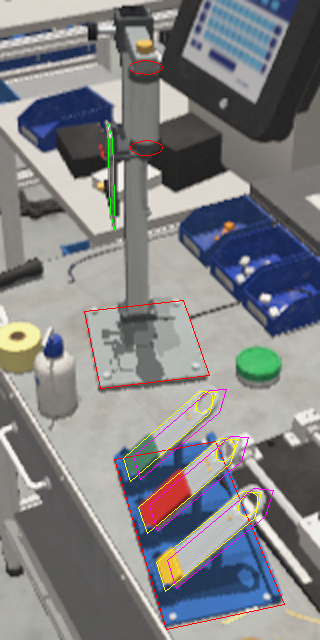

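```bash
cat >> h.py <<'E'
def Rt(az,pitch,roll=0):
    "tool z at azimuth az deg, pitched down pitch deg, tool x up"
    a,p=np.radians([az,pitch]); z=np.array([np.cos(a)*np.cos(p),np.sin(a)*np.cos(p),-np.sin(p)])
    y=np.cross([0,0,1],z); y/=-np.linalg.norm(y); y=-np.cross(z,[0,0,1])/np.linalg.norm(np.cross(z,[0,0,1])) if False else y
    x=np.cross(y,z); return np.c_[x,y,z]
def now():
    o=ctrl.get_obs(); q=o['ee_rot']; return np.array(o['tcp_pos']),R.from_quat([*q[1:],q[0]]).as_matrix(),o
def plan(p,Rm,shift_first=True):
    p0,R0,o=now(); rv=np.degrees(R.from_matrix(R0.T@Rm).as_rotvec()); d=np.array(p)-p0
    print('rot',rv.round(2),np.linalg.norm(rv).round(1),'shift cm in present axes',(R0.T@d*100).round(2),'in target axes',(Rm.T@d*100).round(2))
def st(): p,r,o=now(); print(p.round(4),'z',r[:,2].round(3),'x',r[:,0].round(3),o['clock'],o['wrist_force'].round(1),o['grip_width'],o['grip_force'],o['joint_positions'].round(2))
E
python3 - <<'E'
from h import *
print(Rt(20,45)); plan([.40,.12,.38],Rt(20,45))
import pickle
c=pickle.load(open('s.pkl','rb'))['top']; Q=cloud(c)
for n,(u,v) in dict(bottle=(278,282),tin=(302,200)).items():
    q=Q[v-14:v+14,u-14:u+22].reshape(-1,3); q=q[q[:,2]>.02]; print(n,np.percentile(q,[3,50,97],axis=0).round(3).tolist())
E
```

```text
[[ 0.66446302  0.34202014  0.66446302]
 [ 0.24184476 -0.93969262  0.24184476]
 [ 0.70710678 -0.         -0.70710678]]
rot [-53.37  20.78 128.78] 140.9 shift cm in present axes [-32.39 -36.13 -15.77] in target axes [ 10.84  48.5  -11.51]
bottle [[0.383, 0.059, 0.065], [0.408, 0.084, 0.093], [0.434, 0.113, 0.15]]
tin [[0.684, -0.024, 0.021], [0.716, 0.01, 0.027], [0.747, 0.041, 0.038]]
```

```bash
python3 -m jog '[0,0,0,0,0,-5.3,-1, 0,0,0,0,0,-5.3,-1, 0,0,0,0,0,-5.2,-1, -3.8,1.5,9.2,0,0,0,-1, -3.8,1.5,9.2,0,0,0,-1, -3.8,1.5,9.2,0,0,0,-1, -3.8,1.5,9.2,0,0,0,-1, -3.8,1.5,9.2,0,0,0,-1, -3.8,1.5,9.2,0,0,0,-1, -3.8,1.5,9.2,0,0,0,-1]'
python3 - <<'E'
from h import *
st(); plan([.40,.12,.38],Rt(20,45))
E
```

```text
clock: 1.4
tcp_pos: [0.2388, 0.5773, 0.3805]
ee_rot: [-0.042, 0.678, 0.696, 0.231]
wrist_force: [0.9, -0.6, 1.1]
grip_width: 0.0875
grip_force: 0.0
[0.2388 0.5773 0.3805] z [ 0.255  0.38  -0.889] x [-0.077  0.925  0.373] 1.4 [ 0.9 -0.6  1.1] 0.08746206679537943 0.0 [-1.29 -0.05 -0.06  1.65  0.18  1.1  -1.36]
rot [-26.71  10.32  64.  ] 70.1 shift cm in present axes [-43.55  16.73 -13.2 ] in target axes [-0.39 48.49 -0.31]
```

```bash
python3 -m jog '[-3.8,1.5,9.1,0,0,0,-1, -3.8,1.5,9.1,0,0,0,-1, -3.8,1.5,9.1,0,0,0,-1, -3.8,1.5,9.1,0,0,0,-1, -3.8,1.5,9.1,0,0,0,-1, -3.8,1.5,9.1,0,0,0,-1, -3.9,1.4,9.4,0,0,0,-1, 0,0,0,0,5.4,0,-1,0,0,0,0,5.4,0,-1,0,0,0,0,5.4,0,-1,0,0,0,0,5.4,0,-1,0,0,0,0,5.4,0,-1,0,0,0,0,5.4,0,-1,0,0,0,0,5.4,0,-1,0,0,0,0,5.4,0,-1,0,0,0,0,5.3,0,-1, 0,0,0,0,0,0,-1]'
python3 - <<'E'
from h import *
st(); plan([.40,.12,.38],Rt(20,45))
w=cam('wrist'); import pickle; pickle.dump(w,open('w.pkl','wb')); save(w,'w2.png')
# predicted pixel of pointer, and heights
o=np.array([.5775,.117,0]);M=R.from_euler('z',1.275).as_matrix()
for z in(.395,.367,.304,.295,.286,.245):
    q=w['R']@(o+M@[.008,.048,z])+w['t']; th=np.arctan2(np.hypot(*q[:2]),q[2]); print(z,(q[:2]/np.hypot(*q[:2])*th*w['f']+[w['cx'],w['cy']]).round(1))
E
```

```text
clock: 3.52
tcp_pos: [0.5287, 0.1717, 0.4366]
ee_rot: [-0.09, 0.882, 0.299, 0.352]
wrist_force: [0.3, 1.4, 0.1]
grip_width: 0.084
grip_force: 0.0
[0.5287 0.1717 0.4366] z [ 0.567  0.37  -0.736] x [0.574 0.464 0.675] 3.525 [0.3 1.4 0.1] 0.08402842431942747 0.0 [-0.75 -0.44  0.33  1.92  0.02  0.9  -1.32]
rot [-9.16  2.04 13.76] 16.7 shift cm in present axes [-13.61  -3.73  -5.04] in target axes [-13.81   0.46  -5.8 ]
0.395 [368.  341.9]
0.367 [360.4 349.8]
0.304 [348.3 362.2]
0.295 [346.9 363.6]
0.286 [345.6 364.9]
0.245 [340.6 370. ]
```

View pics/w2.png

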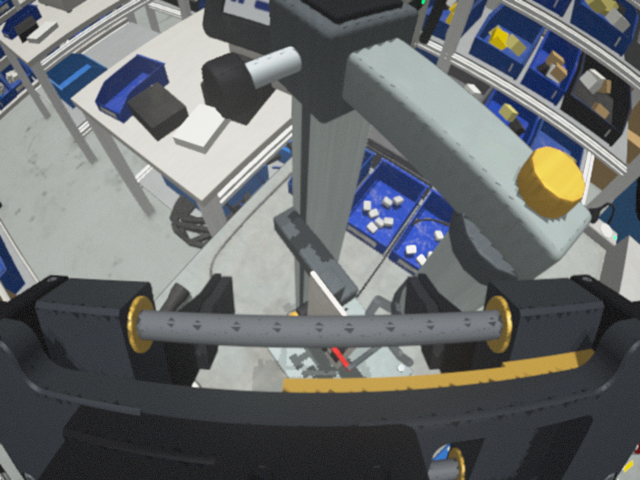

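Run:
```python
from h import *
import pickle
c=pickle.load(open('s.pkl','rb'))['scene']
I=c['color'].astype(int)
for nm,k in(('g',(I[...,1]>I[...,0]+25)&(I[...,1]>I[...,2]+15)),('r',(I[...,0]>I[...,1]+50)&(I[...,0]>I[...,2]+50))):
    v,u=np.nonzero(k[140:215,270:295]); print(nm,[(a+270,b+140,I[b+140,a+270].tolist(),round(float(cloud(c)[b+140,a+270][2]),3)) for a,b in zip(u,v)])
o=np.array([.5775,.117,0]);M=R.from_euler('z',1.275).as_matrix()
for x in(0,.008):
  for z in(.367,.304,.295,.286): print(x,z,proj(c,o+M@[x,.05,z]).round(1))
```

```text
g [(np.int64(284), np.int64(188), [45, 77, 51], 0.294), (np.int64(284), np.int64(189), [57, 91, 63], 0.283)]
r [(np.int64(280), np.int64(162), [178, 65, 62], 0.02), (np.int64(279), np.int64(163), [132, 68, 65], 0.006), (np.int64(280), np.int64(163), [224, 58, 53], 0.366), (np.int64(280), np.int64(164), [182, 48, 43], 0.37), (np.int64(280), np.int64(165), [124, 53, 49], 0.366), (np.int64(281), np.int64(165), [180, 48, 45], 0.369), (np.int64(280), np.int64(166), [134, 70, 68], 0.002), (np.int64(281), np.int64(166), [226, 56, 52], 0.37), (np.int64(280), np.int64(167), [129, 60, 59], 0.008), (np.int64(281), np.int64(167), [224, 55, 49], 0.369), (np.int64(280), np.int64(168), [94, 39, 37], 0.007), (np.int64(281), np.int64(168), [176, 55, 51], 0.368)]
0 0.367 [[285.1 169.5]]
0 0.304 [[285.7 189.2]]
0 0.295 [[285.8 191.9]]
0 0.286 [[285.8 194.6]]
0.008 0.367 [[284.7 168.1]]
0.008 0.304 [[285.3 187.8]]
0.008 0.295 [[285.4 190.5]]
0.008 0.286 [[285.5 193.2]]
```

```bash
python3 -m jog '[0,0,0,-2,0,-3,-1, 0,0,0,-2,0,-3,-1, 0,0,0,-2,3,-3,-1, 0,0,0,0,0,0,-1]'; python3 -c "
from h import *
st(); plan([.42,-.1,.42],Rt(-13,45))"
```

```text
clock: 4.08
tcp_pos: [0.481, 0.1091, 0.4566]
ee_rot: [-0.086, 0.885, 0.295, 0.351]
wrist_force: [0.8, 0.1, -1.4]
grip_width: 0.0873
grip_force: 0.0
[0.481  0.1091 0.4566] z [ 0.57   0.359 -0.739] x [0.581 0.461 0.671] 4.075 [ 0.8  0.1 -1.4] 0.08733884334202889 0.0 [-0.25 -0.5   0.09  1.93 -0.26  1.03 -1.03]
rot [-31.41   1.28  37.23] 48.7 shift cm in present axes [-15.64  13.22  -8.27] in target axes [-3.46 21.75  1.71]
```

```bash
python3 -c "
from h import *
a=np.radians(215); x=np.array([np.cos(a),np.sin(a),0]); z=np.array([0,0,-1.]); plan([.44,.02,.40],np.c_[x,np.cross(z,x),z])
z=R.from_rotvec(np.radians(15)*np.array([np.sin(np.radians(35)),-np.cos(np.radians(35)),0])).apply(z);print(z)"
```

```text
rot [  64.22    4.18 -166.26] 178.3 shift cm in present axes [-10.29   4.54  -1.35] in target axes [ 8.47 -4.95  5.66]
[ 0.21201215  0.14845251 -0.96592583]
```

```bash
python3 -m jog '[0,0,0,-3.5,1.5,-0.5,-1, 0,0,0,-3.5,1.5,-0.5,-1, 3.57,0.23,-9.24,0,0,0,-1, 3.57,0.23,-9.24,0,0,0,-1, 3.57,0.23,-9.24,0,0,0,-1, 3.57,0.23,-9.24,0,0,0,-1, 3.57,0.23,-9.24,0,0,0,-1, 3.57,0.23,-9.24,0,0,0,-1, 3.57,0.23,-9.24,0,0,0,-1, 3.57,0.23,-9.24,0,0,0,-1, 3.57,0.23,-9.24,0,0,0,-1, 3.57,0.23,-9.24,0,0,0,-1, 3.57,0.23,-9.24,0,0,0,-1, 3.57,0.23,-9.24,0,0,0,-1, 3.57,0.23,-9.24,0,0,0,-1, 3.57,0.23,-9.24,0,0,0,-1, 3.57,0.23,-9.24,0,0,0,-1, 3.57,0.23,-9.24,0,0,0,-1, 3.57,0.23,-9.24,0,0,0,-1, 3.57,0.23,-9.24,0,0,0,-1]'; python3 -c "
from h import *
st()
w=cam('wrist')
o=np.array([.5775,.117,0]);M=R.from_euler('z',1.275).as_matrix()
print(-w['R'].T@w['t'])
for z in(.395,.367,.304,.295,.286,.245):
    q=w['R']@(o+M@[.008,.05,z])+w['t']; th=np.arctan2(np.hypot(*q[:2]),q[2]); print(z,(q[:2]/np.hypot(*q[:2])*th*w['f']+[w['cx'],w['cy']]).round(1))
import pickle; pickle.dump(w,open('w3.pkl','wb'))
"
```

```text
clock: 6.58
tcp_pos: [0.4665, 0.0858, 0.4391]
ee_rot: [-0.006, -0.31, 0.951, -0.004]
wrist_force: [0.9, 0.8, -0.2]
grip_width: 0.0871
grip_force: 0.0
[0.4665 0.0858 0.4391] z [-0.009 -0.011 -1.   ] x [-0.808 -0.589  0.014] 6.575 [ 0.9  0.8 -0.2] 0.08706486483806393 0.0 [-0.42 -0.02  0.13  1.42  0.01  1.76  1.92]
[0.4069994  0.04393119 0.60171695]
0.395 [325.3 381.7]
0.367 [324.9 359.4]
0.304 [324.2 320.7]
0.295 [324.1 316.1]
0.286 [324.  311.8]
0.245 [323.7 294.4]
```

```bash
python3 -m jog '[0,0,0,3.2,-0.7,4.5,-1, 0,0,0,3.2,-0.7,4.5,-1, 0,0,0,3.2,-0.7,4.5,-1, 0,0,0,0,0,0,-1]'; python3 -c "
from h import *
st()
w=cam('wrist')
o=np.array([.5775,.117,0]);M=R.from_euler('z',1.275).as_matrix()
print(-w['R'].T@w['t'])
for z in(.395,.367,.304,.295,.286,.245):
    q=w['R']@(o+M@[.008,.05,z])+w['t']; th=np.arctan2(np.hypot(*q[:2]),q[2]); print(z,(q[:2]/np.hypot(*q[:2])*th*w['f']+[w['cx'],w['cy']]).round(1))
import pickle; pickle.dump(w,open('w3.pkl','wb'))
I=w['color'].astype(int)
for nm,k in(('g',(I[...,1]>I[...,0]+25)&(I[...,1]>I[...,2]+15)),('r',(I[...,0]>I[...,1]+50)&(I[...,0]>I[...,2]+50))):
    v,u=np.nonzero(k[60:290,220:420]); print(nm,len(v),np.c_[u+220,v+60][::max(1,len(v)//12)].tolist())
"
```

```text
clock: 7.12
tcp_pos: [0.3962, 0.0091, 0.302]
ee_rot: [-0.009, -0.304, 0.952, -0.002]
wrist_force: [0.7, 0.2, 1.4]
grip_width: 0.0871
grip_force: 0.0
[0.3962 0.0091 0.302 ] z [-0.017 -0.009 -1.   ] x [-0.814 -0.58   0.019] 7.125 [0.7 0.2 1.4] 0.0871275125944788 0.0 [-0.35 -0.21  0.18  1.87  0.04  1.5   2.01]
[ 0.33745725 -0.03251924  0.46503495]
0.395 [364.3 625.6]
0.367 [361.3 589.4]
0.304 [355.  517.5]
0.295 [354.2 508.4]
0.286 [353.4 499.5]
0.245 [350.  462.8]
g 20 [[220, 171], [220, 172], [221, 172], [220, 173], [220, 174], [220, 175], [221, 176], [220, 177], [220, 178], [221, 178], [220, 179], [220, 180], [221, 180], [220, 181], [220, 182], [220, 184], [220, 185], [220, 186], [220, 187], [220, 188]]
r 0 []
```

```bash
python3 -m jog '[0,0,0,0,0,-6,-1, 0,0,10.45,0,0,0,-1, 0,0,10.45,0,0,0,-1, 0,0,10.45,0,0,0,-1, 0,0,10.45,0,0,0,-1, 0,0,10.45,0,0,0,-1, 0,0,10.45,0,0,0,-1, 0,0,10.45,0,0,0,-1, 0,0,10.45,0,0,0,-1, 0,0,10.45,0,0,0,-1, 0,0,10.45,0,0,0,-1, 0,0,10.45,0,0,0,-1, 0,0,0,0,0,0,-1]'; python3 -c "
from h import *
st()
w=cam('wrist')
o=np.array([.5775,.117,0]);M=R.from_euler('z',1.275).as_matrix()
print(-w['R'].T@w['t'])
for z in(.395,.367,.304,.295,.286,.245):
    q=w['R']@(o+M@[.008,.05,z])+w['t']; th=np.arctan2(np.hypot(*q[:2]),q[2]); print(z,(q[:2]/np.hypot(*q[:2])*th*w['f']+[w['cx'],w['cy']]).round(1))
import pickle; pickle.dump(w,open('w3.pkl','wb'))
I=w['color'].astype(int)
for nm,k in(('g',(I[...,1]>I[...,0]+25)&(I[...,1]>I[...,2]+15)),('r',(I[...,0]>I[...,1]+50)&(I[...,0]>I[...,2]+50))):
    v,u=np.nonzero(k[:300]); print(nm,len(v),np.c_[u,v][::max(1,len(v)//12)].tolist())
"
```

```text
clock: 8.8
tcp_pos: [0.401, 0.0117, 0.367]
ee_rot: [-0.001, 0.637, 0.77, -0.005]
wrist_force: [-1.0, -0.1, -0.4]
grip_width: 0.0869
grip_force: 0.0
[0.401  0.0117 0.367 ] z [-0.008 -0.007 -1.   ] x [-0.187  0.982 -0.006] 8.8 [-1.  -0.1 -0.4] 0.08686578589245689 0.0 [-0.14 -0.2  -0.01  1.73  0.    1.62  0.04]
[0.38782086 0.08685782 0.52818804]
0.395 [644.7 109.2]
0.367 [608.6 108.8]
0.304 [547.9 110.1]
0.295 [541.1 110.4]
0.286 [534.5 110.6]
0.245 [508.9 112. ]
g 2501 [[556, 52], [545, 80], [532, 216], [527, 222], [534, 227], [535, 232], [501, 238], [524, 243], [510, 251], [336, 278], [328, 285], [329, 291], [345, 299]]
r 411 [[552, 36], [616, 51], [614, 56], [611, 61], [608, 66], [604, 71], [601, 76], [605, 80], [600, 85], [601, 89], [593, 94], [592, 98], [591, 105]]
```

Scale is in view; enlarge it.

```bash
python3 -c "
from h import *
import pickle
w=pickle.load(open('w3.pkl','rb'))
o=np.array([.5775,.117,0]);M=R.from_euler('z',1.275).as_matrix()
save(w,'w3.png',(470,640,10,150),4.7)
for x in (.008,.03,.06):
  for y in(.046,.056):
    L=[]
    for z in(.367,.304,.295,.286):
      q=w['R']@(o+M@[x,y,z])+w['t']; th=np.arctan2(np.hypot(*q[:2]),q[2]); L.append(((q[:2]/np.hypot(*q[:2])*th*w['f']+[w['cx'],w['cy']]-[470,10])*4.7).round().tolist())
    print(x,y,L)
"
```

```text
0.008 0.046 [[672.0, 485.0], [385.0, 486.0], [352.0, 487.0], [322.0, 488.0]]
0.008 0.056 [[620.0, 433.0], [337.0, 447.0], [306.0, 449.0], [275.0, 451.0]]
0.03 0.046 [[729.0, 337.0], [440.0, 366.0], [407.0, 370.0], [376.0, 374.0]]
0.03 0.056 [[679.0, 284.0], [394.0, 325.0], [361.0, 331.0], [330.0, 336.0]]
0.06 0.046 [[793.0, 153.0], [507.0, 212.0], [473.0, 220.0], [441.0, 227.0]]
0.06 0.056 [[744.0, 99.0], [462.0, 171.0], [429.0, 180.0], [397.0, 189.0]]
```

View pics/w3.png

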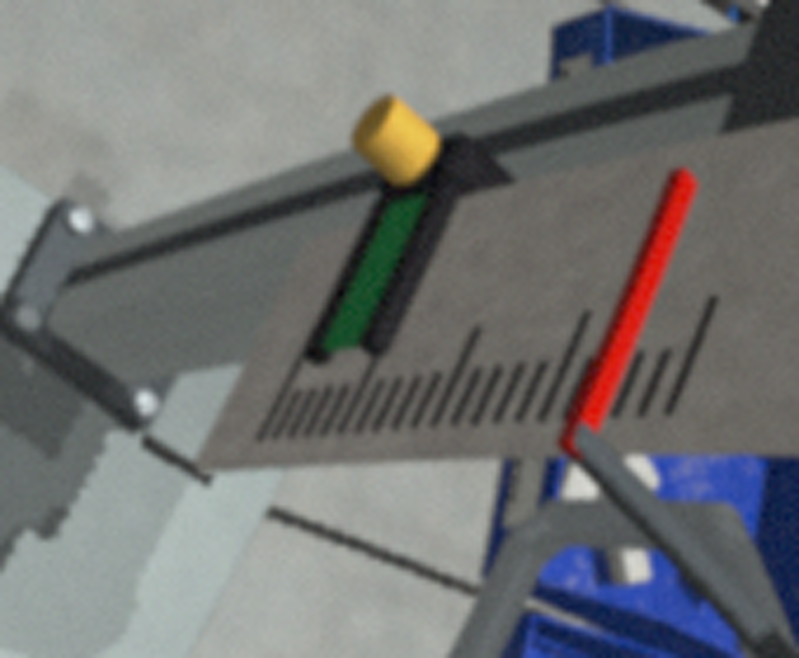

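```bash
cat >> h.py <<'E'
r2=np.array([.4605,-.2193,0]); ra=np.degrees(-.229); to=np.array([.5775,.117,0]); ta=np.degrees(1.27495)
def rack(x,y,z): return r2+R.from_euler('z',ra,degrees=True).apply(np.array([x,y,z])/1000)
def tst(x,y,z): return to+R.from_euler('z',ta,degrees=True).apply(np.array([x,y,z])/1000)
E
python3 -c "
from h import *
p=rack(32.1,1,93.4); T=Rt(ra,45); print(p,p-.08*T[:,2]); plan([.48,-.21,.30],T)
print(rack(32.1,96,93.4))"
```

```text
[ 0.491989   -0.22561293  0.0934    ] [ 0.43689724 -0.21277166  0.14996854]
rot [-44.52  29.57 107.38] 119.9 shift cm in present axes [-23.22   3.63   6.77] in target axes [ 4.29 19.78 13.73]
[ 0.51355435 -0.13309301  0.0934    ]
```

```bash
python3 -m jog '[0,0,0,-5.8,0.9,1.0,-1, 0,0,0,-5.8,0.9,1,-1, 0,0,0,-5.8,0.9,1,-1, 0,0,0,-5.8,0.9,1,-1, -3.7,2.5,8.95,0,0,0,-1, -3.7,2.5,8.95,0,0,0,-1, -3.7,2.5,8.95,0,0,0,-1, -3.7,2.5,8.95,0,0,0,-1, -3.7,2.5,8.95,0,0,0,-1, -3.7,2.5,8.95,0,0,0,-1, -3.7,2.5,8.95,0,0,0,-1, -3.7,2.5,8.95,0,0,0,-1, -3.7,2.5,8.95,0,0,0,-1, -3.7,2.5,8.95,0,0,0,-1, -3.7,2.5,8.95,0,0,0,-1, -3.7,2.5,8.95,0,0,0,-1, 0,0,0,0,0,0,-1]'; python3 -c "
from h import *
st(); p=rack(32.1,1,93.4); T=Rt(ra,45); plan(p-.08*T[:,2],T)"
```

```text
clock: 10.98
tcp_pos: [0.478, -0.2102, 0.3269]
ee_rot: [0.043, 0.918, -0.105, 0.38]
wrist_force: [-0.3, -1.2, 0.1]
grip_width: 0.0869
grip_force: 0.0
[ 0.478  -0.2102  0.3269] z [ 0.689 -0.158 -0.707] x [ 0.688 -0.161  0.707] 10.975 [-0.3 -1.2  0.1] 0.08691159715217335 0.0 [ 0.44 -0.47 -0.02  2.21 -0.25  0.64 -1.24]
rot [-0.12 -0.02 -0.04] 0.1 shift cm in present axes [-15.3    1.22   9.71] in target axes [-15.3    1.19   9.72]
```

```bash
cat >> h.py <<'E'
def wcloud(w):
    v,u=np.mgrid[:480,:640]; a=(u-w['cx'])/w['f'];b=(v-w['cy'])/w['f']; th=np.hypot(a,b)+1e-9; t=np.tan(th)/th
    d=w['depth']; return (np.stack([a*t*d,b*t*d,d],-1)-w['t'])@w['R']
E
python3 -m jog '[0,0,0,-5.1,0.4,3.2,-1, 0,0,0,-5.1,0.4,3.2,-1, 0,0,0,-5.1,0.4,3.3,-1, 0,0,0,0,0,0,-1]'; python3 -c "
from h import *
st(); p=rack(32.1,1,93.4); T=Rt(ra,45); plan(p,T)
w=cam('wrist'); Q=(wcloud(w)-r2)@R.from_euler('z',ra,degrees=True).as_matrix()*1000; import pickle; pickle.dump(w,open('w4.pkl','wb'))
e=.70711
for y0 in(95,0,-95):
    X=(Q[...,0]+45)*e-(Q[...,2]-22)*e; Z=(Q[...,0]+45)*e+(Q[...,2]-22)*e; Y=Q[...,1]-y0
    k=(abs(X+7)<12)&(Z>90)&(Z<190)&(abs(Y)<35); 
    if k.sum()<50: print(y0,k.sum()); continue
    kk=k&(Z<125); print(y0,k.sum(),'X',np.percentile(X[kk],[10,50,90]).round(1),'Y',np.percentile(Y[kk],[1,50,99]).round(1),'Ztop',np.percentile(Z[k],[99,100]).round(1))
    c=k&(abs(Y-np.median(Y[kk]))<5); h=np.histogram(Z[c],np.arange(90,190,4))[0]; print(h.tolist())
"
```

```text
clock: 11.48
tcp_pos: [0.4513, -0.2059, 0.2398]
ee_rot: [0.042, 0.921, -0.1, 0.373]
wrist_force: [-0.4, -0.6, 0.4]
grip_width: 0.0873
grip_force: 0.0
[ 0.4513 -0.2059  0.2398] z [ 0.68  -0.152 -0.717] x [ 0.701 -0.152  0.697] 11.475 [-0.4 -0.6  0.4] 0.08727690716010172 0.0 [ 0.81 -0.46 -0.28  2.37 -0.66  0.55 -0.82]
rot [-0.36  0.85  0.64] 1.1 shift cm in present axes [-7.05  1.01 13.57] in target axes [-7.23  1.   13.47]
95 1807 X [-8.3 -7.4 -6.2] Y [-20.9 -13.9  24.5] Ztop [167.  167.4]
[0, 11, 43, 47, 40, 48, 49, 46, 46, 51, 52, 46, 38, 28, 35, 40, 55, 48, 20, 0, 0, 0, 0, 0]
0 3081 X [-8.8 -7.7 -6.8] Y [-19.9   2.7  24.8] Ztop [166.4 167.6]
[0, 0, 47, 48, 44, 42, 53, 54, 50, 71, 6, 0, 0, 0, 0, 0, 0, 37, 59, 35, 0, 0, 0, 0]
-95 1428 X [-8.7 -7.8 -7.1] Y [-20.3 -12.8   1.4] Ztop [166.8 167.3]
[0, 0, 0, 0, 4, 26, 40, 41, 41, 45, 50, 49, 44, 34, 36, 44, 41, 30, 10, 0, 0, 0, 0, 0]
```

```bash
python3 -m jog '[0,0.4,0.3,-1.0,0.1,1.7,-1, 0,0.4,0.3,-1.0,0.1,1.7,-1, 0,0,0,-0.9,0.1,1.7,-1, 0,0,0,-0.9,0.1,1.7,-1, 0,0,0,-0.9,0.1,1.7,-1, 0,0,0,0,0,0,-1]'; python3 -c "
from h import *
st(); p=rack(32.1,2,93.4); T=Rt(ra,45); plan(p,T)"
```

```text
clock: 12.28
tcp_pos: [0.4759, -0.2128, 0.1608]
ee_rot: [0.039, 0.919, -0.102, 0.378]
wrist_force: [-0.2, -1.0, 0.4]
grip_width: 0.0869
grip_force: 0.0
[ 0.4759 -0.2128  0.1608] z [ 0.687 -0.149 -0.711] x [ 0.694 -0.157  0.703] 12.275 [-0.2 -1.   0.4] 0.08694099159030229 0.0 [ 1.39 -0.32 -0.83  2.41 -1.26  0.45 -0.24]
rot [-0.63  0.34  0.26] 0.8 shift cm in present axes [-3.42  0.83  6.09] in target axes [-3.46  0.78  6.08]
```

```bash
python3 -m jog '[0,0,0,-0.6,0.2,2.0,-1, 0,0,0,-0.9,0.2,2,-1, 0,0,0,-0.9,0.2,1,-1, 0,0,0,-0.9,0.2,1,-1, 0,0,0,0,0,0,-1]'; python3 -c "
from h import *
st(); p=rack(32.1,2,93.4); T=Rt(ra,45); plan(p,T)"
```

```text
clock: 12.9
tcp_pos: [0.4989, -0.2253, 0.1141]
ee_rot: [0.036, 0.922, -0.102, 0.371]
wrist_force: [0.6, 0.2, 1.2]
grip_width: 0.0869
grip_force: 0.0
[ 0.4989 -0.2253  0.1141] z [ 0.677 -0.142 -0.722] x [ 0.704 -0.16   0.692] 12.9 [0.6 0.2 1.2] 0.08687406898550619 0.0 [ 0.73 -0.09 -0.28  2.41 -1.26  0.2  -0.16]
rot [-0.86  1.24  0.21] 1.5 shift cm in present axes [-1.91  0.09  1.04] in target axes [-1.94  0.08  1.  ]
```

```bash
python3 -m jog '[0,-5,0,-0.5,0,0.3,-1, 0,-4,0,-0.5,0,0.3,-1, 0,0,0,-0.5,0.1,0.3,-1, 0,0,0,0,0,0,-1]'; python3 -c "
from h import *
st(); p=rack(32.1,2,93.4); T=Rt(ra,53); plan(p,T)"
```

```text
clock: 13.4
tcp_pos: [0.4948, -0.2238, 0.1016]
ee_rot: [0.027, 0.94, -0.103, 0.325]
wrist_force: [1.0, -0.1, 0.0]
grip_width: 0.0871
grip_force: 0.0
[ 0.4948 -0.2238  0.1016] z [ 0.604 -0.118 -0.788] x [ 0.768 -0.175  0.616] 13.4 [ 1.  -0.1  0. ] 0.08714932243067701 0.0 [ 0.85 -0.05 -0.4   2.35 -0.75  0.26 -0.67]
rot [-1.28 -0.99  0.22] 1.6 shift cm in present axes [-0.69  0.15  0.5 ] in target axes [-0.68  0.15  0.51]
```

```bash
python3 -m jog '[-1.2,-1,0.2,-0.6,0.1,0.5,-1, 0,0,0,0,0,0,-1, 0,0,0,0,0,0,1, 0,0,0,0,0,0,1, 0,0,0,0,0,0,1, 0,0,0,0,0,0,1, 0,0,0,0,0,0,1]' 50; python3 -c "
from h import *
st(); p=rack(32.1,2,93.4); T=Rt(ra,53); plan(p,T)"
```

```text
clock: 14.28
tcp_pos: [0.493, -0.2242, 0.0933]
ee_rot: [0.036, 0.942, -0.108, 0.315]
wrist_force: [-1.0, -0.8, 0.2]
grip_width: 0.0452
grip_force: 50.3
[ 0.493  -0.2242  0.0933] z [ 0.586 -0.135 -0.799] x [ 0.778 -0.181  0.601] 14.275 [-1.  -0.8  0.2] 0.045209351683058716 50.3126460313797 [ 0.86 -0.04 -0.43  2.35 -0.62  0.23 -0.81]
rot [-0.08  0.02  0.02] 0.1 shift cm in present axes [-0.05  0.06 -0.04] in target axes [-0.05  0.06 -0.04]
```

```bash
python3 -c "
from h import *
p,r,o=now(); e=.70711
eye=rack(-45+144.5*e-4.2*e,2,22+144.5*e+4.2*e); zw=R.from_euler('z',ra,degrees=True).apply([e,0,e])
np.save('red.npy',np.c_[r.T@(eye-p),r.T@zw]); print(np.load('red.npy').T)"
python3 -m jog '[0,0,0,0.6,0,-0.8,1, 0,0,0,1.2,0,-1.6,1, 0,0,0,1.8,0,-2.4,1, 0,0,0,1.8,0,-2.4,1, 0,0,0,1.8,0,-2.4,1, 0,0,0,1.8,0,-2.4,1, 0,0,0,1.2,0,-1.6,1,0,0,0,0,0,0,1]'; python3 -c "
from h import *
st()
T=Rt(ta,8); B=np.load('red.npy')[:,0]; p=tst(-80,0,285)-T@B; print('tcp pre',p); plan(p,T)"
```

```text
[[ 3.74732199e-02  5.63116270e-04 -1.41017066e-02]
 [ 9.90213673e-01  1.29485827e-04 -1.39592155e-01]]
clock: 15.28
tcp_pos: [0.4926, -0.2245, 0.2646]
ee_rot: [0.036, 0.942, -0.108, 0.316]
wrist_force: [-0.6, 0.1, -5.3]
grip_width: 0.0452
grip_force: 50.0
[ 0.4926 -0.2245  0.2646] z [ 0.587 -0.137 -0.798] x [ 0.778 -0.18   0.602] 15.275 [-0.6  0.1 -5.3] 0.045185555062094714 49.99889373779297 [ 0.94 -0.3  -0.43  2.15 -0.45  0.68 -1.04]
tcp pre [0.55618821 0.04900882 0.24592889]
rot [ 75.85  36.03 -44.61] 95.1 shift cm in present axes [ -1.11 -28.08   1.48] in target axes [ 2.05 -1.89 28.  ]
```

```bash
python3 -m jog '[7.6,3.6,-4.5,0,0,0,1, 7.6,3.6,-4.5,0,0,0,1, 7.6,3.6,-4.5,0,0,0,1, 7.6,3.6,-4.5,0,0,0,1, 7.6,3.6,-4.5,0,0,0,1, 7.6,3.6,-4.5,0,0,0,1, 7.6,3.6,-4.5,0,0,0,1, 7.6,3.6,-4.5,0,0,0,1, 7.6,3.6,-4.5,0,0,0,1, 7.5,3.6,-4.3,0,0,0,1, 0,0,0,0,0,0,1]'; python3 -c "
from h import *
st()
T=Rt(ta,8); B=np.load('red.npy')[:,0]; p=tst(-80,0,285)-T@B; plan(p,T)"
```

```text
clock: 16.65
tcp_pos: [0.4919, -0.2225, 0.257]
ee_rot: [-0.381, 0.639, 0.42, 0.519]
wrist_force: [-0.6, -0.0, -5.3]
grip_width: 0.0455
grip_force: 50.0
[ 0.4919 -0.2225  0.257 ] z [ 0.343  0.924 -0.17 ] x [0.108 0.142 0.984] 16.65 [-0.6 -0.  -5.3] 0.0455037552798652 49.99919414520264 [ 0.86  0.65  0.06  1.58 -1.1   1.9   0.74]
rot [ 3.41  1.72 -3.48] 5.2 shift cm in present axes [ 3.44 -3.6  27.47] in target axes [ 2.78 -1.77 27.73]
```

```bash
python3 -m jog '[3.4,1.7,-3.5,0,0,0,1, 0,0,0,0.6,-0.3,4.6,1, 0,0,0,0.6,-0.3,4.6,1, 0,0,0,0.6,-0.3,4.6,1, 0,0,0,0.4,-0.3,4.6,1, 0,0,0,0.4,-0.3,4.6,1, 0,0,0,0.2,-0.3,4.6,1, 0,0,0,0,0,0,1, 0,0,0,0,0,0,1]'; python3 -c "
from h import *
st()
T=Rt(ta,8); B=np.load('red.npy')[:,0]; p=tst(-80,0,285)-T@B; plan(p,T)
w=cam('wrist'); Q=(wcloud(w)-to)@R.from_euler('z',ta,degrees=True).as_matrix()*1000
import pickle; pickle.dump((w,Q),open('w5.pkl','wb'))
P,r,o=now(); eye=(R.from_euler('z',-ta,degrees=True).apply(P+r@B-to)*1000); print('eye pred',eye.round(1))
k=(Q[...,0]>-105)&(Q[...,0]<-60)&(abs(Q[...,1])<40)&(Q[...,2]>215)&(Q[...,2]<340); q=Q[k]
print('strap',k.sum()); 
for z in range(220,330,10):
    a=q[(q[:,2]>=z)&(q[:,2]<z+10)]
    if len(a)>5: print(z,len(a),np.percentile(a[:,0],[10,50,90]).round(),np.percentile(a[:,1],[2,50,98]).round())
k=(Q[...,0]>-45)&(Q[...,0]<45)&(abs(Q[...,1])<40)&(Q[...,2]>260)&(Q[...,2]<375); q=Q[k]
print('hook',k.sum())
for x in range(-40,45,5):
    a=q[(q[:,0]>=x)&(q[:,0]<x+5)]
    if len(a)>2: print(x,len(a),'y',np.percentile(a[:,1],[5,50,95]).round(),'z',np.percentile(a[:,2],[5,50,95]).round())
save(w,'w5.png',(160,480,60,300),2.5)
"
```

```text
clock: 17.77
tcp_pos: [0.5549, 0.0465, 0.2492]
ee_rot: [-0.387, 0.608, 0.45, 0.528]
wrist_force: [0.0, -0.7, -5.3]
grip_width: 0.045
grip_force: 50.0
[0.5549 0.0465 0.2492] z [ 0.293  0.945 -0.144] x [0.037 0.139 0.99 ] 17.775 [ 0.  -0.7 -5.3] 0.04504421053949004 49.99987185001373 [ 0.72  0.48 -0.28  1.92 -1.26  1.49  0.81]
rot [0.26 0.29 0.28] 0.5 shift cm in present axes [-0.28  0.04  0.32] in target axes [-0.28  0.05  0.32]
eye pred [-83.    0.4 288.3]
strap 15017
220 1562 [-92. -87. -86.] [-20.   1.  23.]
240 802 [-87. -86. -85.] [-20.   2.  24.]
250 2322 [-88. -86. -85.] [-25.   2.  29.]
260 3295 [-100.  -86.  -85.] [-29.   1.  32.]
270 2121 [-87. -86. -84.] [-20.   2.  24.]
280 1069 [-87. -86. -85.] [-21.  14.  24.]
290 1025 [-86. -86. -85.] [-20.  12.  24.]
300 1729 [-87. -86. -84.] [-15.   2.  19.]
310 178 [-86. -84. -82.] [-5.  2.  9.]
hook 3884
-30 3 y [3. 4. 5.] z [285. 285. 285.]
-25 70 y [0. 3. 6.] z [280. 282. 285.]
-20 42 y [-1.  2.  7.] z [277. 279. 282.]
-10 243 y [-2.  3.  7.] z [362. 366. 370.]
-5 434 y [-5.  3. 20.] z [357. 366. 374.]
0 484 y [-2. 15. 38.] z [352. 365. 369.]
5 113 y [-1.  3.  7.] z [346. 348. 352.]
10 129 y [-1.  2.  6.] z [339. 343. 347.]
15 87 y [-1.  2.  6.] z [335. 337. 341.]
20 101 y [-1.  2.  6.] z [328. 332. 335.]
25 632 y [-1.  2.  6.] z [286. 308. 328.]
30 128 y [-2.  0.  6.] z [290. 313. 325.]
40 1418 y [20. 37. 40.] z [272. 341. 360.]
```

View pics/w5.png

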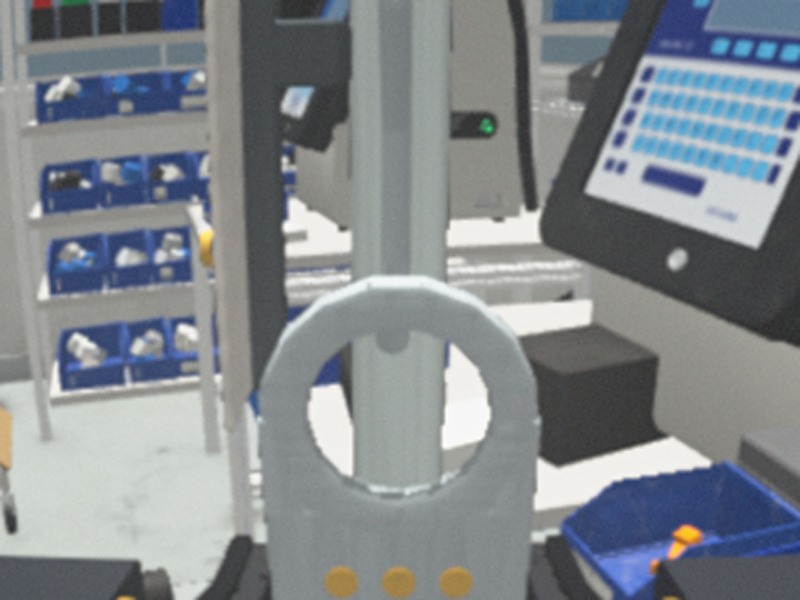

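```bash
python3 -m jog '[0,0,0,-0.2,0,0.5,1, 0,0,0,0.1,0,1.2,1, 0,0,0,0.2,0,1.2,1, 0,0,0,0.2,0,1.2,1, 0,0,0,0,0,0,1]'; python3 -c "
from h import *
st()
B=np.load('red.npy')[:,0]
P,r,o=now(); print('eye pred',(R.from_euler('z',-ta,degrees=True).apply(P+r@B-to)*1000).round(1)); T=Rt(ta,8);plan(tst(13,0,286)-T@B,T)"
```

```text
clock: 18.45
tcp_pos: [0.5672, 0.0869, 0.2466]
ee_rot: [-0.388, 0.606, 0.451, 0.528]
wrist_force: [-0.5, -0.9, -4.6]
grip_width: 0.0449
grip_force: 50.0
[0.5672 0.0869 0.2466] z [ 0.29   0.947 -0.141] x [0.036 0.136 0.99 ] 18.45 [-0.5 -0.9 -4.6] 0.044914946128306495 49.9998664855957 [ 0.79  0.5  -0.45  1.93 -1.26  1.38  0.79]
eye pred [-40.4   0.8 285.7]
rot [0.1  0.11 0.31] 0.3 shift cm in present axes [0.79 0.05 5.29] in target axes [0.78 0.06 5.3 ]
```

```bash
python3 -m jog '[0,0,0,0.16,0,1.06,1, 0,0,0,0.16,0,1.06,1, 0,0,0,0.16,0,1.06,1, 0,0,0,0.16,0,1.06,1, 0,0,0,0.16,0,1.06,1, 0,0,0,0,0,0,1]'; python3 -c "
from h import *
st()
B=np.load('red.npy')[:,0]
P,r,o=now(); print('eye pred',(R.from_euler('z',-ta,degrees=True).apply(P+r@B-to)*1000).round(1)); T=Rt(ta,8);plan(tst(13,0,286)-T@B,T)"
```

```text
clock: 19.2
tcp_pos: [0.5828, 0.1382, 0.2472]
ee_rot: [-0.388, 0.606, 0.451, 0.528]
wrist_force: [0.1, -0.4, -4.2]
grip_width: 0.045
grip_force: 50.0
[0.5828 0.1382 0.2472] z [ 0.29   0.947 -0.141] x [0.036 0.136 0.99 ] 19.2 [ 0.1 -0.4 -4.2] 0.04498644897883978 50.00004172325134 [ 0.85  0.54 -0.65  1.94 -1.26  1.23  0.77]
eye pred [ 13.2   0.8 286.3]
rot [0.08 0.09 0.32] 0.3 shift cm in present axes [-0.03  0.05 -0.01] in target axes [-0.03  0.05 -0.01]
```

```bash
python3 -m jog '[0,0,0,-0.8,0,0.11,1, 0,0,0,-0.8,0,0.11,1, 0,0,0,-0.8,0,0.11,1, 0,0,0,-0.8,0,0.11,1, 0,0,0,-0.8,0,0.11,1, 0,0,0,-0.8,0,0.11,1, 0,0,0,-0.8,0,0.11,1, 0,0,0,0,0,0,1, 0,0,0,0,0,0,1]'; python3 -c "
from h import *
st()
B=np.load('red.npy')[:,0]
P,r,o=now(); print('eye pred',(R.from_euler('z',-ta,degrees=True).apply(P+r@B-to)*1000).round(1))"
```

```text
clock: 20.32
tcp_pos: [0.5833, 0.1376, 0.1909]
ee_rot: [-0.388, 0.606, 0.451, 0.528]
wrist_force: [-0.7, -1.4, 0.1]
grip_width: 0.0449
grip_force: 50.0
[0.5833 0.1376 0.1909] z [ 0.29   0.946 -0.141] x [0.035 0.136 0.99 ] 20.325 [-0.7 -1.4  0.1] 0.04492434757813883 50.00012397766113 [ 0.83  0.65 -0.62  1.95 -1.24  1.19  0.87]
eye pred [1.27e+01 1.00e-01 2.30e+02]
```

```bash
python3 -m jog '[0,0,0,-0.4,0,0.06,1, 0,0,0,0,0,0,1, 0,0,0,0,0,0,-0.2, 0,0,0,0,0,0,-0.2, 0,0,0,0,0,0,-0.5, 0,0,0,0,0,0,-0.7, 0,0,0,0,0,0,-0.7, 0,0,0,0,0,0,-0.7]'; python3 -c "
from h import *
st()
w=cam('wrist'); Q=(wcloud(w)-to)@R.from_euler('z',ta,degrees=True).as_matrix()*1000
k=(Q[...,0]>-25)&(Q[...,0]<22)&(abs(Q[...,1])<32)&(Q[...,2]>150)&(Q[...,2]<300); q=Q[k]
for z in range(170,290,10):
    a=q[(q[:,2]>=z)&(q[:,2]<z+10)]
    if len(a)>5: print(z,len(a),np.percentile(a[:,0],[10,50,90]).round(),np.percentile(a[:,1],[2,50,98]).round())
"
```

```text
clock: 21.32
tcp_pos: [0.5833, 0.1376, 0.1866]
ee_rot: [-0.388, 0.606, 0.451, 0.528]
wrist_force: [0.3, 0.9, 0.2]
grip_width: 0.0728
grip_force: 0.0
[0.5833 0.1376 0.1866] z [ 0.29   0.946 -0.141] x [0.036 0.137 0.99 ] 21.325 [0.3 0.9 0.2] 0.0728181423632714 0.0 [ 0.83  0.66 -0.62  1.95 -1.24  1.18  0.87]
180 1290 [ 9. 10. 10.] [-20.   2.  24.]
190 1939 [ 8.  9. 10.] [-20.   2.  24.]
200 2263 [ 9.  9. 10.] [-20.   2.  24.]
210 1581 [ 9.  9. 12.] [-21.   5.  24.]
220 955 [ 9.  9. 10.] [-21.  16.  24.]
230 1629 [-20.   9.  10.] [-19.   3.  22.]
240 1395 [ 8.  9. 11.] [-13.   1.  16.]
280 101 [20. 21. 22.] [-1.  2.  6.]
```

```bash
python3 -m jog '[0,0,0,-0.3,0,-2,-0.7, 0,0,0,-0.7,0,-5,-0.7, 0,0,0,-0.7,0,-5,-1, 0,0,0,-0.7,0,-5,-1, 0,0,0,2,0,-4,-1, 0,0,0,3,0,-2,-1, 0,0,0,0,0,0,-1]'; python3 -c "
from h import *
st(); T=Rt(ra,53); p=rack(32.1,97,93.4); p[2]=.25; plan(p,T)"
```

```text
clock: 22.25
tcp_pos: [0.5174, -0.0795, 0.2461]
ee_rot: [-0.386, 0.607, 0.451, 0.529]
wrist_force: [-0.3, 0.4, 0.1]
grip_width: 0.0869
grip_force: 0.0
[ 0.5174 -0.0795  0.2461] z [ 0.294  0.945 -0.144] x [0.034 0.14  0.99 ] 22.25 [-0.3  0.4  0.1] 0.08693419539594564 0.0 [ 1.07  0.6  -0.46  1.78 -1.02  1.59  0.75]
rot [-75.34 -36.25  45.09] 95.0 shift cm in present axes [-0.37  1.22 -5.13] in target axes [0.91 5.2  0.2 ]
```

```bash
python3 -m jog '[-7.5,-3.6,4.5,0,0,0,-1, -7.5,-3.6,4.5,0,0,0,-1, -7.5,-3.6,4.5,0,0,0,-1, -7.5,-3.6,4.5,0,0,0,-1, -7.5,-3.6,4.5,0,0,0,-1, -7.5,-3.6,4.5,0,0,0,-1, -7.5,-3.6,4.5,0,0,0,-1, -7.5,-3.6,4.5,0,0,0,-1, -7.5,-3.6,4.5,0,0,0,-1, -7.6,-3.8,4.5,0,0,0,-1, 0,0,0,0.9,5.2,0.2,-1, 0,0,0,0,0,0,-1]'; python3 -c "
from h import *
st(); T=Rt(ra,53); p=rack(32.1,97,93.4); plan(p,T)"
```

```text
clock: 23.75
tcp_pos: [0.5208, -0.1308, 0.2371]
ee_rot: [-0.018, 0.94, -0.034, 0.34]
wrist_force: [0.1, 0.9, -0.5]
grip_width: 0.0872
grip_force: 0.0
[ 0.5208 -0.1308  0.2371] z [ 0.64   0.01  -0.768] x [ 0.767 -0.075  0.638] 23.75 [ 0.1  0.9 -0.5] 0.08723635456340287 0.0 [ 1.08 -0.33 -0.66  2.22 -0.79  0.66 -0.75]
rot [-8.82 -2.41  5.99] 10.9 shift cm in present axes [-9.7   0.98 10.59] in target axes [-9.18  0.29 11.08]
```

```bash
python3 -m jog '[-4.4,-1.2,3,0,0,0,-1, -4.4,-1.2,3,0,0,0,-1, 0,0,0,-1.5,0.1,1.8,-1, 0,0,0,-1.5,0.1,1.8,-1, 0,0,0,-1.5,0.1,1.8,-1, 0,0,0,0,0,0,-1]'; python3 -c "
from h import *
st(); T=Rt(ra,53); p=rack(32.1,97,93.4); plan(p,T)"
```

```text
clock: 24.5
tcp_pos: [0.5158, -0.1294, 0.1651]
ee_rot: [0.035, 0.943, -0.107, 0.314]
wrist_force: [0.8, 0.6, 0.2]
grip_width: 0.0872
grip_force: 0.0
[ 0.5158 -0.1294  0.1651] z [ 0.584 -0.133 -0.801] x [ 0.78  -0.18   0.599] 24.5 [0.8 0.6 0.2] 0.08717515254497232 0.0 [ 1.23 -0.31 -0.96  2.29 -0.61  0.44 -1.11]
rot [-0.2   0.2   0.11] 0.3 shift cm in present axes [-4.41  0.32  5.66] in target axes [-4.42  0.31  5.65]
```

```bash
python3 -m jog '[0,0,0,-1.5,0.1,1.9,-1, 0,0,0,-1.5,0.1,1.9,-1, 0,0,0,-1.4,0.1,1.8,-1, 0,0,0,0,0,0,-1, 0,0,0,0,0,0,1, 0,0,0,0,0,0,1, 0,0,0,0,0,0,1, 0,0,0,0,0,0,1, 0,0,0,0,0,0,1]' 50; python3 -c "
from h import *
st(); T=Rt(ra,53); plan(rack(32.1,97,93.4),T)
p,r,o=now(); e=.70711
eye=rack(-45+144.5*e-4.2*e,97,22+144.5*e+4.2*e); zw=R.from_euler('z',ra,degrees=True).apply([e,0,e])
np.save('green.npy',np.c_[r.T@(eye-p),r.T@zw]); print(np.load('green.npy').T)"
```

```text
clock: 25.62
tcp_pos: [0.5156, -0.1324, 0.0964]
ee_rot: [0.036, 0.942, -0.107, 0.316]
wrist_force: [-1.3, 0.9, 1.1]
grip_width: 0.0451
grip_force: 50.3
[ 0.5156 -0.1324  0.0964] z [ 0.587 -0.135 -0.798] x [ 0.778 -0.178  0.603] 25.625 [-1.3  0.9  1.1] 0.045073176700753885 50.34515082836151 [ 1.4  -0.13 -1.19  2.36 -0.45  0.2  -1.21]
rot [-0.13 -0.05  0.16] 0.2 shift cm in present axes [-0.32  0.01  0.13] in target axes [-0.32  0.02  0.13]
[[ 3.47724675e-02  2.21022292e-04 -1.23281201e-02]
 [ 9.90391845e-01  2.46380807e-03 -1.38300498e-01]]
```

```bash
python3 -m jog '[0,0,0,0.6,0,-0.8,1, 0,0,0,1.2,0,-1.6,1, 0,0,0,1.8,0,-2.4,1, 0,0,0,1.8,0,-2.4,1, 0,0,0,1.8,0,-2.4,1, 0,0,0,1.8,0,-2.4,1, 0,0,0,1.2,0,-1.6,1,0,0,0,0,0,0,1]'; python3 -c "
from h import *
st()
T=Rt(ta,8); B=np.load('green.npy')[:,0]; p=tst(-85,2,242)-T@B; print('tcp pre',p); plan(p,T)"
```

```text
clock: 26.62
tcp_pos: [0.5151, -0.1324, 0.2668]
ee_rot: [0.036, 0.942, -0.107, 0.316]
wrist_force: [0.7, -0.0, -4.2]
grip_width: 0.0451
grip_force: 50.0
[ 0.5151 -0.1324  0.2668] z [ 0.588 -0.135 -0.798] x [ 0.778 -0.178  0.603] 26.625 [ 0.7 -0.  -4.2] 0.045126381690866586 49.99328970909119 [ 1.19 -0.45 -0.8   2.16 -0.6   0.71 -1.12]
tcp pre [0.55274212 0.04338892 0.20585019]
rot [ 75.72  36.01 -44.5 ] 94.9 shift cm in present axes [ -3.88 -17.97   4.7 ] in target axes [-3.54 -1.53 18.58]
```

```bash
python3 -m jog '[7.6,3.6,-4.5,0,0,0,1, 7.6,3.6,-4.5,0,0,0,1, 7.6,3.6,-4.5,0,0,0,1, 7.6,3.6,-4.5,0,0,0,1, 7.6,3.6,-4.5,0,0,0,1, 7.6,3.6,-4.5,0,0,0,1, 7.6,3.6,-4.5,0,0,0,1, 7.6,3.6,-4.5,0,0,0,1, 7.6,3.6,-4.5,0,0,0,1, 7.5,3.6,-4.3,0,0,0,1, 0,0,0,0,0,0,1]'; python3 -c "
from h import *
st()
T=Rt(ta,8); B=np.load('green.npy')[:,0]; p=tst(-85,2,242)-T@B; plan(p,T)"
```

```text
clock: 28.0
tcp_pos: [0.5151, -0.1312, 0.2625]
ee_rot: [-0.385, 0.627, 0.432, 0.522]
wrist_force: [0.2, 0.3, -3.1]
grip_width: 0.0455
grip_force: 50.0
[ 0.5151 -0.1312  0.2625] z [ 0.322  0.933 -0.159] x [0.082 0.14  0.987] 28.0 [ 0.2  0.3 -3.1] 0.04553378579994036 49.99277651309967 [ 0.87  0.56 -0.12  1.72 -1.11  1.75  0.74]
rot [ 2.09  1.13 -2.15] 3.2 shift cm in present axes [-2.83 -2.04 18.41] in target axes [-3.13 -1.48 18.41]
```

```bash
python3 -m jog '[2.1,1.1,-2.1,0,0,0,1, 0,0,0,-0.8,-0.4,4.6,1, 0,0,0,-0.8,-0.4,4.6,1, 0,0,0,-0.8,-0.4,4.6,1, 0,0,0,-0.7,-0.3,4.3,1, 0,0,0,0,0,0,1, 0,0,0,0,0,0,1]'
cat > chk.py <<'E'
from h import *
st()
T=Rt(ta,8); B=np.load('green.npy')[:,0]; p=tst(-7,2,242)-T@B; plan(p,T)
P,r,o=now(); ex,ey,ez=(R.from_euler('z',-ta,degrees=True).apply(P+r@B-to)*1000); print('eye pred',ex,ey,ez)
w=cam('wrist'); Q=(wcloud(w)-to)@R.from_euler('z',ta,degrees=True).as_matrix()*1000
for nm,lo,hi in(('green',ex-25,ex+8),('red',max(2,ex+10),24)):
    k=(Q[...,0]>lo)&(Q[...,0]<hi)&(abs(Q[...,1])<33)&(Q[...,2]>150)&(Q[...,2]<290); q=Q[k]; print(nm)
    for z in range(170,290,10):
        a=q[(q[:,2]>=z)&(q[:,2]<z+10)]
        if len(a)>5: print(z,len(a),np.percentile(a[:,0],[10,50,90]).round(),np.percentile(a[:,1],[2,50,98]).round(),a[:,2].max().round())
k=(Q[...,0]>-35)&(Q[...,0]<-12)&(abs(Q[...,1])<12)&(Q[...,2]>210)&(Q[...,2]<270); q=Q[k]; print('tip',len(q)); 
for x in range(-35,-10,4):
    a=q[(q[:,0]>=x)&(q[:,0]<x+4)]
    if len(a)>2: print(x,len(a),np.percentile(a[:,1:],[5,50,95],axis=0).round().tolist())
E
python3 chk.py
```

```text
clock: 28.88
tcp_pos: [0.5512, 0.0395, 0.2103]
ee_rot: [-0.387, 0.607, 0.451, 0.527]
wrist_force: [0.6, 0.1, -4.5]
grip_width: 0.0451
grip_force: 50.0
[0.5512 0.0395 0.2103] z [ 0.29   0.946 -0.144] x [0.036 0.139 0.99 ] 28.875 [ 0.6  0.1 -4.5] 0.04508844124172462 49.99387443065643 [ 0.73  0.55 -0.28  1.92 -1.23  1.47  0.87]
rot [0.11 0.25 0.34] 0.4 shift cm in present axes [0.74 0.02 8.2 ] in target axes [0.71 0.03 8.2 ]
eye pred -89.03365707194784 2.515943262306426 246.45717154274482
green
170 1265 [-93. -93. -92.] [-19.   3.  25.] 180.0
180 853 [-93. -93. -92.] [-19.   3.  25.] 187.0
200 787 [-93. -92. -92.] [-19.   4.  25.] 210.0
210 2126 [-95. -93. -92.] [-20.   4.  27.] 220.0
220 3364 [-108.  -93.  -91.] [-28.   1.  32.] 230.0
230 1884 [-93. -92. -90.] [-19.   3.  25.] 240.0
240 1006 [-93. -92. -91.] [-19.  17.  26.] 250.0
250 1030 [-93. -92. -91.] [-18.  12.  24.] 260.0
260 1678 [-93. -92. -90.] [-13.   3.  19.] 270.0
red
180 360 [ 9. 10. 10.] [-13.   3.  18.] 190.0
190 754 [ 8.  9. 10.] [-18.   2.  24.] 200.0
200 863 [ 9.  9. 10.] [-20.   2.  23.] 210.0
210 514 [ 9.  9. 11.] [-20.   9.  24.] 220.0
220 59 [ 8.  9. 11.] [-16.  17.  21.] 225.0
240 196 [ 9. 10. 13.] [-14.   1.  17.] 247.0
280 62 [21. 22. 24.] [-1.  2.  6.] 290.0
tip 89
-27 22 [[1.0, 238.0], [3.0, 239.0], [5.0, 240.0]]
-23 48 [[-0.0, 235.0], [4.0, 236.0], [7.0, 239.0]]
-19 19 [[-0.0, 233.0], [3.0, 234.0], [6.0, 235.0]]
```

```bash
python3 -m jog '[0,0,0,-0.3,0,0.8,1, 0,0,0,0.16,0,1.23,1, 0,0,0,0.16,0,1.23,1, 0,0,0,0.16,0,1.23,1, 0,0,0,0.16,0,1.23,1, 0,0,0,0.16,0,1.23,1, 0,0,0,0.16,0,1.23,1, 0,0,0,0,0,0,1]'; python3 chk.py
```

```text
clock: 29.92
tcp_pos: [0.5749, 0.1196, 0.2051]
ee_rot: [-0.389, 0.606, 0.451, 0.527]
wrist_force: [-0.1, 0.2, -3.4]
grip_width: 0.0449
grip_force: 50.0
[0.5749 0.1196 0.2051] z [ 0.288  0.947 -0.141] x [0.037 0.136 0.99 ] 29.925 [-0.1  0.2 -3.4] 0.04485924744427666 49.99411582946777 [ 0.8   0.59 -0.54  1.95 -1.26  1.26  0.85]
rot [-0.05  0.1   0.27] 0.3 shift cm in present axes [ 0.06  0.1  -0.15] in target axes [ 0.06  0.1  -0.15]
eye pred -5.570681769352137 3.1458254020950767 241.25381889025329
green
170 1335 [-10.  -9.  -8.] [-18.   4.  26.] 180.0
180 146 [-10.  -9.  -9.] [-18.   1.  26.] 182.0
200 1748 [-10.  -9.  -8.] [-19.   4.  26.] 210.0
210 3412 [-24.  -9.  -8.] [-27.   2.  32.] 220.0
220 2233 [-10.  -9.  -8.] [-24.   3.  26.] 230.0
230 1448 [-17.  -9.  -5.] [-19.   3.  26.] 240.0
240 1365 [-28.  -9.  -8.] [-18.   3.  26.] 250.0
250 1509 [-9. -9. -8.] [-15.   4.  22.] 260.0
260 703 [-9. -8. -5.] [-8.  4. 16.] 265.0
red
220 29 [ 9. 10. 11.] [16. 17. 18.] 230.0
230 601 [ 8.  9. 10.] [-12.  11.  19.] 240.0
240 924 [ 8.  9. 11.] [-10.   3.  16.] 248.0
280 136 [20. 22. 24.] [-1.  2.  6.] 290.0
tip 574
-31 213 [[1.0, 243.0], [3.0, 245.0], [6.0, 248.0]]
-27 245 [[-0.0, 239.0], [3.0, 245.0], [7.0, 248.0]]
-23 89 [[-0.0, 234.0], [3.0, 237.0], [7.0, 241.0]]
-19 27 [[-1.0, 233.0], [2.0, 234.0], [7.0, 236.0]]
```

```bash
python3 -m jog '[0,0,0,-0.7,0,0.1,1, 0,0,0,-0.7,0,0.1,1, 0,0,0,-0.7,0,0.1,1, 0,0,0,-0.7,0,0.1,1, 0,0,0,-0.7,0,0.1,1, 0,0,0,-0.7,0,0.1,1, 0,0,0,-0.6,0,0.09,1, 0,0,0,-0.3,0,0.04,1, 0,0,0,0,0,0,1, 0,0,0,0,0,0,1]'; python3 chk.py | head -14
```

```text
clock: 31.22
tcp_pos: [0.5755, 0.1183, 0.1534]
ee_rot: [-0.388, 0.606, 0.451, 0.527]
wrist_force: [0.7, -1.0, 0.2]
grip_width: 0.0452
grip_force: 50.0
[0.5755 0.1183 0.1534] z [ 0.289  0.947 -0.142] x [0.037 0.137 0.99 ] 31.225 [ 0.7 -1.   0.2] 0.04520893320304424 49.993316531181335 [ 0.79  0.7  -0.52  1.94 -1.24  1.23  0.94]
rot [0.04 0.16 0.28] 0.3 shift cm in present axes [ 5.19  0.03 -0.77] in target axes [ 5.19  0.01 -0.76]
eye pred -6.632299446997361 2.251558929849656 189.5851263149399
green
170 2159 [-11. -10.  -8.] [-19.   3.  25.] 180.0
180 1108 [-11. -10.  -9.] [-20.  -8.  26.] 190.0
190 998 [-11. -10.  -9.] [-19.   4.  25.] 200.0
200 1795 [-25. -10.  -9.] [-15.   3.  21.] 210.0
210 686 [-28. -10.  -7.] [-6.  3. 12.] 214.0
270 214 [-2. -0.  1.] [-1.  3.  6.] 280.0
280 238 [-5. -1.  1.] [-5.  3. 11.] 283.0
red
170 975 [ 9. 10. 12.] [-11.   3.  17.] 180.0
180 290 [ 9. 10. 13.] [-13.  15.  19.] 190.0
```

```bash
python3 -m jog '[0,0,0,-0.1,0,0,1, 0,0,0,0,0,0,-0.2, 0,0,0,0,0,0,-0.2, 0,0,0,0,0,0,-0.5, 0,0,0,0,0,0,-0.7, 0,0,0,0,0,0,-0.7, 0,0,0,-0.1,0,-1,-0.7, 0,0,0,-0.3,0,-2,-0.7, 0,0,0,-0.7,0,-4.5,-0.7, 0,0,0,-0.7,0,-4.5,-0.7, 0,0,0,-0.7,0,-4.5,-0.7,0,0,0,0,0,0,-0.7,0,0,0,0,0,0,-0.7,0,0,0,0,0,0,-0.7]'
python3 - <<'E'
from h import *
st()
w=cam('wrist'); Q=(wcloud(w)-to)@R.from_euler('z',ta,degrees=True).as_matrix()*1000
for nm,lo,hi in(('green',-30,0),('red',2,24)):
    k=(Q[...,0]>lo)&(Q[...,0]<hi)&(abs(Q[...,1])<33)&(Q[...,2]>40)&(Q[...,2]<220); q=Q[k]; print(nm)
    for z in range(50,220,20):
        a=q[(q[:,2]>=z)&(q[:,2]<z+20)]
        if len(a)>5: print(z,len(a),np.percentile(a[:,0],[10,50,90]).round(),np.percentile(a[:,1],[2,50,98]).round(),a[:,2].max().round())
# pointer vs window in scene
c=cam('scene'); I=c['color'].astype(int)
for nm,k in(('g',(I[...,1]>I[...,0]+25)&(I[...,1]>I[...,2]+15)),('r',(I[...,0]>I[...,1]+50)&(I[...,0]>I[...,2]+50))):
    v,u=np.nonzero(k[140:215,270:295]); print(nm,[(int(a+270),int(b+140)) for a,b in zip(u,v)])
E
```

```text
clock: 33.02
tcp_pos: [0.5265, -0.0406, 0.1511]
ee_rot: [-0.389, 0.606, 0.451, 0.527]
wrist_force: [0.1, 0.7, 0.1]
grip_width: 0.074
grip_force: 0.0
[ 0.5265 -0.0406  0.1511] z [ 0.288  0.947 -0.141] x [0.037 0.137 0.99 ] 33.025 [0.1 0.7 0.1] 0.07404579153595962 0.0 [ 0.95  0.73 -0.38  1.83 -1.04  1.49  0.91]
green
50 841 [-16. -15. -15.] [-19.   2.  24.] 70.0
70 929 [-16. -16. -15.] [-19.   2.  25.] 90.0
90 1155 [-16.  -9.  -8.] [-19.   3.  25.] 110.0
110 1059 [-10.  -9.  -8.] [-19.   3.  25.] 130.0
130 1125 [-10.  -9.  -8.] [-19.   3.  25.] 150.0
150 1192 [-11. -10.  -9.] [-19.   3.  24.] 170.0
170 778 [-11. -10.  -9.] [-20.   3.  25.] 190.0
190 702 [-25. -10.  -9.] [-18.   3.  24.] 210.0
210 44 [-28. -18.  -7.] [-1.  3.  8.] 212.0
red
170 193 [ 9. 10. 12.] [-12.   6.  17.] 190.0
190 96 [ 8. 10. 11.] [-20.  -8.  16.] 210.0
210 14 [ 9. 10. 12.] [-4.  2.  7.] 211.0
g [(284, 188), (284, 189), (284, 190)]
r [(281, 187), (281, 188), (281, 189), (282, 190), (282, 191), (282, 192), (282, 193)]
```

Run:
```python
from h import *
import pickle
w=pickle.load(open('w3.pkl','rb')); Q=(wcloud(w)-to)@R.from_euler('z',ta,degrees=True).as_matrix()*1000
I=w['color'].astype(int)
reg=np.zeros((480,640),bool); reg[40:105,530:630]=True
for nm,k in(('g',(I[...,1]>I[...,0]+25)&(I[...,1]>I[...,2]+15)),('r',(I[...,0]>I[...,1]+80)&(I[...,0]>I[...,2]+80))):
    q=Q[k&reg]; q=q[(q[:,1]>30)&(q[:,1]<80)]; print(nm,len(q),np.percentile(q,[3,50,97],axis=0).round(1).tolist())
```

```text
g 232 [[31.6, 52.3, 278.4], [45.9, 53.1, 284.0], [60.0, 54.0, 289.6]]
r 326 [[5.6, 59.5, 366.3], [22.9, 61.6, 367.7], [41.8, 63.2, 369.3]]
```

```bash
python3 -c "
from bench import ctrl
print(ctrl.sign_off())"
```

```text
the job is handed in; nothing more can be done
None
```

I hung the red (500 g) and green (400 g) weights by their eyes on the tester's hook and left the yellow one in its rack. By my camera measurements and the spring rate, the pointer should rest about 2–3 mm from the middle of the green window. I handed the job in at about 33 s; no verdict came back.

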